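# Unpack a live culture and set it up under the inverted microscope

### The job

A live cell culture has come in by courier: fold both flaps of the slit-open carton right back to the outside, and lift out the culture flask with the orange cap, keeping it roughly level. Slide it, closed end first and cap towards the robot, in under the microscope's condenser without anything touching the condenser, flat on the stage between the two low guide rails until its closed end is home against the stop. Let go of it, then press the green lamp button fully down; leave everything else where it is and the flaps open.

Things in the scene. Friction and masses are not known exactly. Their poses are not given: they have to be found in the camera images.
- carton: Brown shipping carton, fixed, 280 (its x) x 190 (y) x 125 mm high, walls 4 mm (8 mm at the ends). Origin: centre of its underside. White foam inside, its top 70 mm up, carries the flask; foam bolsters, 20 mm high, 22 wide, line the long walls beside the flask's body. Two flaps, 276 x 92 x 4 mm, hinged on the rims of the long walls, stand half up with a gap between them along x.
- flap_left (a joint): angle (rad) of the flap on the carton's +y wall: 0 shut (level over the carton), 1.57 upright, 3.14 level outwards, stop at 4.3, hanging outside. Starts at 0.9 to 1.25. Weak crease (0.006 N m): it stays where left up to about 2.4, beyond that it drops outwards. It can be pushed over from inside with shut fingers.
- flap_right (a joint): the same for the flap on the carton's -y wall
- flap_left_hinge (a point): middle of the left flap's hinge line, 128 mm above the carton's underside and 94 mm to its +y; axes as the carton's (the hinge line is its x)
- flap_right_hinge (a point): middle of the right flap's hinge line, 94 mm to the carton's -y
- flask_cap (a point): centre of the orange screw cap (32 mm diameter, 26 mm long) of the clear flask lying flat in the carton, cap to the robot's side; 27 mm above the flask's underside, 98 mm from flask_mid towards the flask's -x. Axes as the flask's. Its sides are free: grip it from above across the flask's y. The cap slopes up 8 degrees towards its end.
- flask_mid (a point): centre of the same flask's body, 18 mm above its underside; z up, x from the cap to the closed end. Body 112 (x) x 83 (y) x 36 mm high, closed end 56 mm from here in +x; the shoulder (44 mm wide) ends 68 mm from here in -x, the cap's end 111 mm. Mass 85 to 145 g. Never to be tipped over 30 degrees.
- microscope: White inverted microscope, fixed. Origin on the table under the optical axis; open side -x, to the robot; eyepieces at -y, lamp pillar at +y. Black stage 160 (x) x 250 (y) mm, top 190 mm up. On it two aluminium rails along x, 7 mm high, 95 mm apart inside, from x = -28 to 60 mm, flaring outwards to x = -54 mm; a stop bar 10 mm high across the far end, near face at x = 58 mm.
- condenser: Black upright barrel, 50 mm diameter, on the optical axis above the stage; origin at the centre of its underside, 54 mm above the stage (the flask is 36 mm high); it rises 92 mm. A lamp arm 56 mm wide runs over it, 430 mm above the table, to the pillar. Nothing may touch the condenser. Eyepieces: up to 290 mm to the microscope's -y, 124 mm wide, 340 mm high.
- flask_place (a point): where flask_mid should finish: on the optical axis, 18 mm above the stage top; axes as the microscope's; the flask's x should point along its x. Against the stop, flask_mid is 2 mm to the +x of this point.
- lamp_button (a joint): travel (m) of the lamp button: 0 up, 0.006 fully down; springs back, fully down takes 4 N
- lamp_button_top (a point): centre of the top of the green round lamp button (32 mm diameter) on a grey control pod, pressed straight down; z up
- logger: white temperature logger, 34 x 60 x 18 mm, lying in the carton beyond the flask's closed end; leave alone. Origin under its centre, as for all that follow
- old_flask: another flask of the same shape, with a blue cap, lying on the table; leave alone
- tip_box: blue pipette tip box, 124 x 84 x 75 mm; leave alone
- well_plates: two stacked clear well plates, 128 x 86 x 40 mm; leave alone
- medium_bottle: pink medium bottle, 72 mm diameter, 165 mm high; leave alone
Mind the look-alikes: they are no part of the job. Leave any red look-alike of the part that bears flask_cap alone.

How it is judged:
By the outcome, as a careful person would: the job done as asked, in the order asked, and still so for the second after the job is handed in, with the robot touching nothing.
It also fails if it takes over 67 s, if anything falls off the work surface, if the arm or the gripper's body presses on something with over 40 N, if the wrist force passes 120 N, or if a joint passes its speed limit or range.

### The arm

A 6-joint arm with a two-finger parallel gripper is mounted at the origin on the work surface. World frame = base frame: x ahead of the robot, y to its left, z up, the work surface at z = 0. Lengths are in m, angles in degrees, forces in N, time in s.
With the tool pointing down it reaches from about 0.4 to 0.825 m from the base axis. Payload 7 kg.
Tool frame: the origin (TCP) lies at the very end of the fingers, on their centre line; the grasp point (between the pads) lies 19 mm behind it (grasp_offset is the x of the grasp point in the tool frame, in m); x points along the fingers, y is the direction in which the jaws open and shut, and the axes are right-handed (so a half turn about x gives the same grasp; the last joint's range is limited). The gripper opens to 88 mm and grips with 3 to 60 N. Pads are 19 mm wide; open, the fingers measure 130 mm over their backs; the gripper's body (78 mm by 193 mm) begins 47 mm behind the grasp point.
Start: joints at [-54.196, 20.546, 0.682, 0, -70.136, -16.507], TCP at [0.223, -0.637, 0.227] pointing down, gripper open.
Joint ranges: [-176.03, 176.03], [-82.01, 121.73], [-58.28, 71.71], [-173.87, 95.51], [-174.79, -0.11], [-173.66, 173.66]. Speed limits (degrees/s): [136.94, 136.94, 172.46, 180, 180, 180].

### API

Orientations are given as [roll, pitch, yaw] about the fixed x, y, z axes, in that order (R = Rz(yaw) Ry(pitch) Rx(roll)).
In Python, from plant import get_obs, snapshot, close_job, grasp_offset gives the robot as it stands.
- The arm moves only by the tool carry_out, never from a script. Its argument "series" is a list that holds one entry, the list of rows, each a list of 6 numbers: the shift along the tool's x, y, z in mm, then the turn, a rotation vector about the tool's x, y, z in degrees. A call has 1 to 10 rows; each row is the pose to reach, as a shift and turn from the pose commanded when the call began, along the tool's axes at that moment; what a row does not reach only later rows make up. A row lasts 1/8 s, in which the tool goes at most 62.5 mm and 10.7 degrees, less where a joint would pass 70% of its speed; a pose out of reach is approached as far as the arm can. A call with a gripper value outside its range is refused whole. "hand" is the gripper's target within -1 to 1 (shut at 1, half-way at 0, fully open at -1), set as the call begins (left out, the last holds). The fingers move at their own pace and stop on an object; the grip force is fixed at half the most. Time passes only in rows, so rows that repeat a pose let the fingers close. It gives the time, the measured TCP pose, the force and the opening at its end, in the units of the state.
- get_obs(): the state, without advancing time (a new reading comes with each control period).
- snapshot(name): name is "scene" or "top"; returns a dict with "color" (400x640x3 uint8, red, green, blue), "fx", "fy", "cx", "cy" (pixels), "eye" and "attitude" of the camera in the world. Camera axes: x right, y down, z forward; pixel columns grow to the right and rows downward; lengths in m; the calibration is good to about 2 mm. A picture is of the moment at which its call begins. There is no depth.
- close_job(): hands the job in, once; it reports no verdict.
The state is a dict: "clock": time; "joint_pos": joint angles; "qvel": joint speeds; "tau": joint torques, N m; "tool_pos": TCP position; "orientation": TCP orientation; "force": force on the tool from outside, world axes, zero at the start; "moment": the same for the moment, N m; "opening": finger opening in m.
Only numpy, scipy, OpenCV 4.12 (cv2) and the standard library are available. Lean on these libraries where they do the work, as an engineer would, in place of code of your own. Each camera call takes 0.05 s, during which the arm holds its last target.

## Working session

There is one attempt and no reset: what is moved stays moved. The work goes in short steps, Python scripts to look and compute and a tool call to move; the robot and the scene stay as the last step left them, time stands still between calls to the robot, and variables do not carry over. Pictures are saved under pics/ and viewed, and the job is handed in when it is done.

Besides the shell and the picture viewer there is one more tool, called after ">>>" in YAML: its name, and indented under it one key for each argument. carry_out: Moves the arm, as the interface text tells. Its arguments: {"type":"object","properties":{"series":{"type":"array","items":{"type":"array","items":{"type":"array","items":{"type":"number"}}}},"hand":{"type":"number"}},"required":["series"]}

```bash
ls; mkdir -p pics; python3 - <<'E'
from plant import *
import cv2,json
print(get_obs(),grasp_offset)
for n in("scene","top"):
    s=snapshot(n); cv2.imwrite(f"pics/{n}0.png",s["color"][:,:,::-1])
    print(n,{k:v for k,v in s.items() if k!="color"})
E
```

```text
pics
{'clock': 0.0, 'joint_pos': array([-5.41967899e+01,  2.05914438e+01,  6.35710966e-01, -2.02500428e-02,
       -7.01350772e+01, -1.65064254e+01]), 'qvel': array([-0.01648422, -0.01929727,  0.04459647, -0.02634472,  0.05273792,
        0.01875243]), 'tau': array([ 6.44206175e-04, -5.82722890e+01,  2.93045729e+01,  6.99727133e+00,
        6.83208142e-03, -1.44741675e-04]), 'tool_pos': array([ 0.22288255, -0.63664447,  0.22563689]), 'orientation': array([ 94.66851905,  89.9072154 , 113.9584076 ]), 'force': array([ 0.21557003, -0.76315177, -0.01645031]), 'moment': array([-0.03294653, -0.0007546 , -0.01836739]), 'opening': 0.08753288652556238} -0.0188
scene {'fx': 447.2896391412801, 'fy': 447.2896391412801, 'cx': 313.4582181283777, 'cy': 199.5636393576643, 'eye': array([ 1.23449735, -0.5509011 ,  1.10322834]), 'attitude': array([-138.47713003,    0.62770152,   60.55350501])}
top {'fx': 513.2997478764183, 'fy': 513.2997478764183, 'cx': 323.79882359014925, 'cy': 206.63122368592678, 'eye': array([ 0.22742066, -0.12422814,  1.79287306]), 'attitude': array([-1.71214448e+02,  1.47143770e-01, -9.04141197e+01])}
```

View pics/scene0.png

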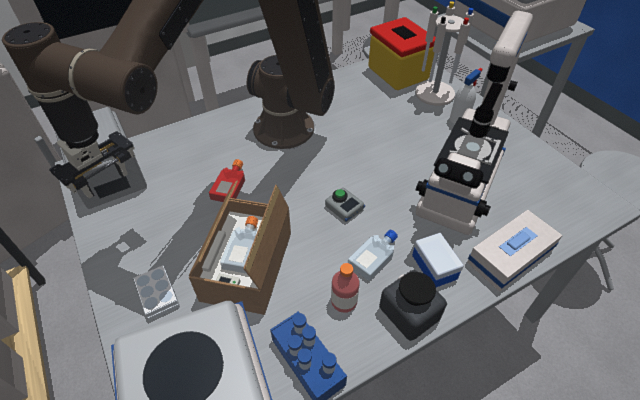

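View pics/top0.png

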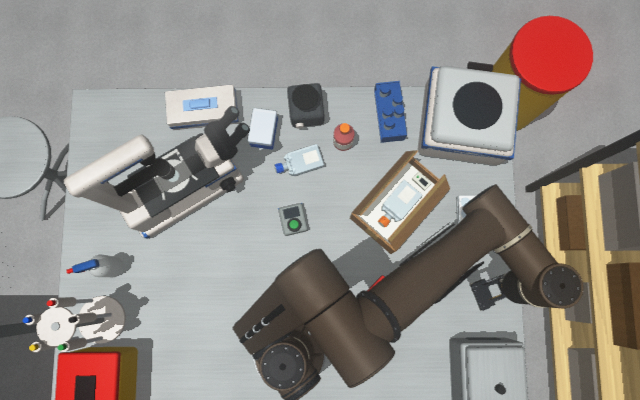

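```bash
cat > h.py <<'E'
import numpy as np, cv2
from scipy.spatial.transform import Rotation as Ro
from plant import *
def cam(s):
    return Ro.from_euler('xyz',s['attitude'],degrees=True).as_matrix(), np.array(s['eye'])
def ray(s,u,v):
    R,e=cam(s); d=R@np.array([(u-s['cx'])/s['fx'],(v-s['cy'])/s['fy'],1]); return e,d/np.linalg.norm(d)
def onz(s,u,v,z):
    e,d=ray(s,u,v); return e+d*(z-e[2])/d[2]
def tri(s1,p1,s2,p2):
    e1,d1=ray(s1,*p1);e2,d2=ray(s2,*p2)
    A=np.stack([d1,-d2],1);t=np.linalg.lstsq(A,e2-e1,rcond=None)[0]
    a=e1+d1*t[0];b=e2+d2*t[1]; return (a+b)/2,np.linalg.norm(a-b)
def proj(s,P):
    R,e=cam(s); c=R.T@(np.array(P)-e); return np.array([s['cx']+s['fx']*c[0]/c[2],s['cy']+s['fy']*c[1]/c[2]])
def crop(s,x0,y0,x1,y1,k,name):
    cv2.imwrite('pics/'+name,cv2.resize(s['color'][y0:y1,x0:x1,::-1],None,fx=k,fy=k,interpolation=cv2.INTER_CUBIC))
E
python3 - <<'E'
from h import *
s=snapshot('scene');t=snapshot('top')
print(proj(t,[0,0,0]),proj(s,[0,0,0]))
crop(t,340,140,470,260,6,'c1.png');crop(s,180,170,310,320,4,'c2.png')
crop(t,60,80,260,240,4,'c3.png');crop(s,400,0,560,240,2.5,'c4.png')
E
```

```text
[288.94112091 354.22057545] [283.5206367  127.91185147]
```

View pics/c1.png

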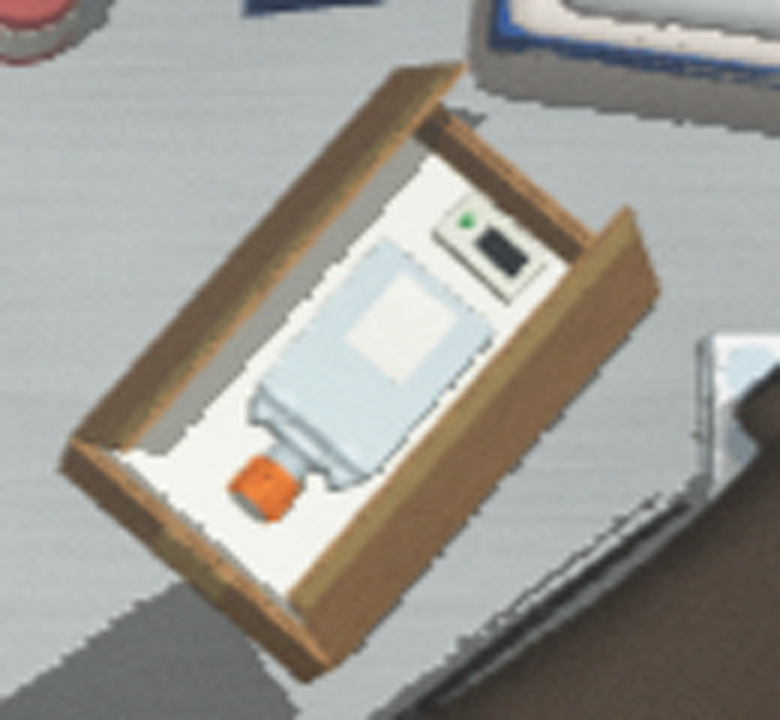

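View pics/c2.png

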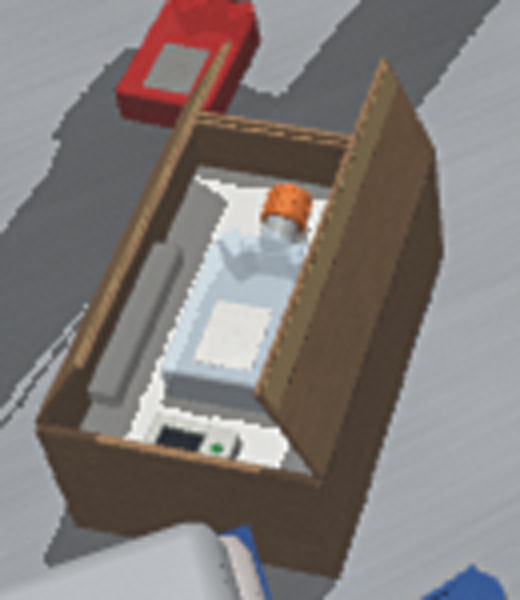

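View pics/c3.png

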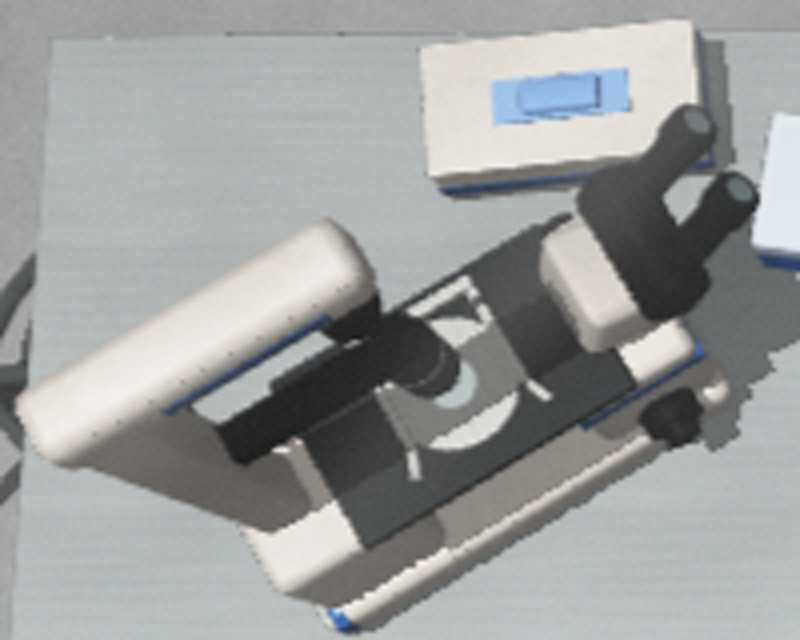

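View pics/c4.png

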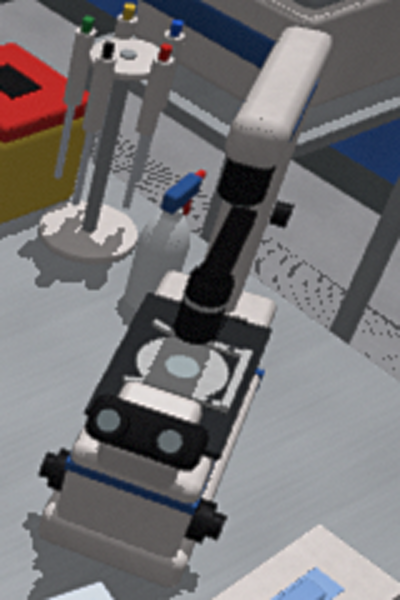

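```bash
python3 - <<'E'
from h import *
s=snapshot('scene');t=snapshot('top')
def orange(im,box):
    h=cv2.cvtColor(im,cv2.COLOR_RGB2HSV); m=cv2.inRange(h,(5,150,120),(18,255,255)); k=np.zeros_like(m);x0,y0,x1,y1=box;k[y0:y1,x0:x1]=255
    ys,xs=np.nonzero(m&k); return (xs.mean(),ys.mean()),len(xs)
ct,n1=orange(t['color'],(370,205,400,235)); cs,n2=orange(s['color'],(235,205,270,240))
print(ct,n1,cs,n2,'cap',tri(t,ct,s,cs), onz(t,*ct,.11))
c=lambda u,v,z:onz(t,340+u/6,140+v/6,z)
print('body',[c(u,v,.106)[:2].round(4) for u,v in((385,240),(495,335),(355,488),(255,385))])
print('box near corners',c(68,455,.125),c(310,672,.125)) 
d=lambda u,v,z:onz(t,60+u/4,80+v/4,z)
print('stage',d(370,547,.19),d(635,382,.19))
print('flares',d(415,478,.197),d(548,397,.197)); print('bends',d(408,450,.197),d(525,375,.197)); print('stop',d(410,310,.2),d(475,280,.2))
# button
def green(im,box):
    h=cv2.cvtColor(im,cv2.COLOR_RGB2HSV); m=cv2.inRange(h,(45,100,40),(85,255,255)); k=np.zeros_like(m);x0,y0,x1,y1=box;k[y0:y1,x0:x1]=255
    ys,xs=np.nonzero(m&k); return (xs.mean(),ys.mean()),len(xs),xs.min(),xs.max(),ys.min(),ys.max()
gt=green(t['color'],(270,195,315,240)); gs=green(s['color'],(320,180,370,225)); print(gt,gs,tri(t,gt[0],s,gs[0]))
crop(t,120,130,220,220,8,'c5.png');crop(s,430,100,520,220,6,'c6.png');crop(t,270,195,315,240,8,'c7.png');
E
```

```text
(np.float64(383.93548387096774), np.float64(220.79032258064515)) 62 (np.float64(251.51282051282053), np.float64(220.17948717948718)) 78 cap (array([ 0.43954741, -0.31968678,  0.10576135]), np.float64(0.0017861838291675066)) [ 0.438707   -0.32003383  0.11      ]
body [array([ 0.5764, -0.3917]), array([ 0.5221, -0.4512]), array([ 0.437 , -0.3708]), array([ 0.495 , -0.3171])]
box near corners [ 0.45400201 -0.21185318  0.125     ] [ 0.33468687 -0.34078774  0.125     ]
stage [0.44700534 0.41840465 0.19      ] [0.57825339 0.21261313 0.19      ]
flares [0.50070496 0.38291216 0.197     ] [0.56509795 0.27992327 0.197     ]
bends [0.52320007 0.38935757 0.197     ] [0.58308721 0.29876187 0.197     ]
stop [0.63612374 0.39144241 0.2       ] [0.66034851 0.34045579 0.2       ]
((np.float64(293.6212121212121), np.float64(223.93939393939394)), 66, np.int64(289), np.int64(298), np.int64(220), np.int64(228)) ((np.float64(339.59090909090907), np.float64(193.25757575757575)), 66, np.int64(335), np.int64(344), np.int64(189), np.int64(197)) (array([ 0.43725475, -0.01851241,  0.05294174]), np.float64(0.0005040598726878924))
```

View pics/c5.png

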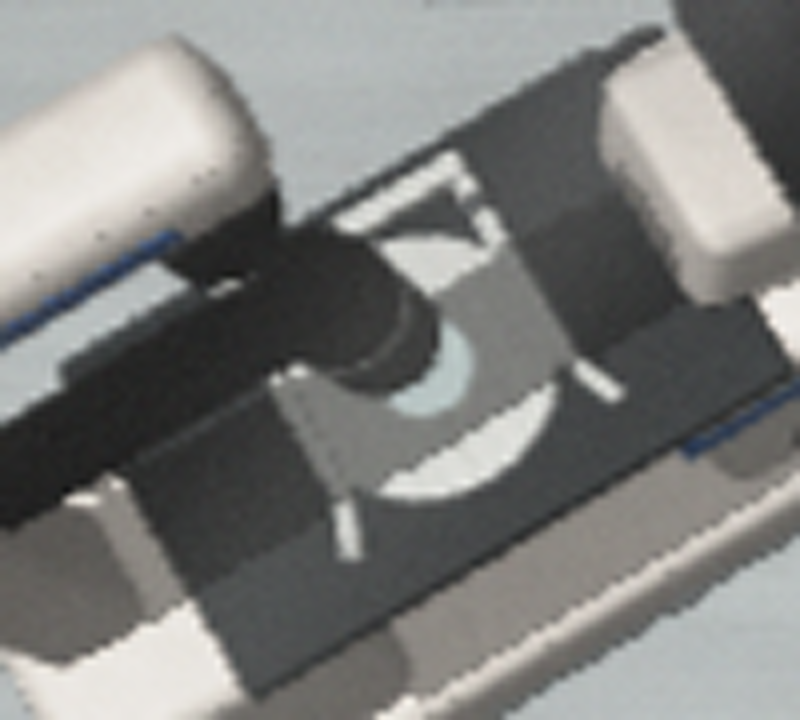

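View pics/c6.png

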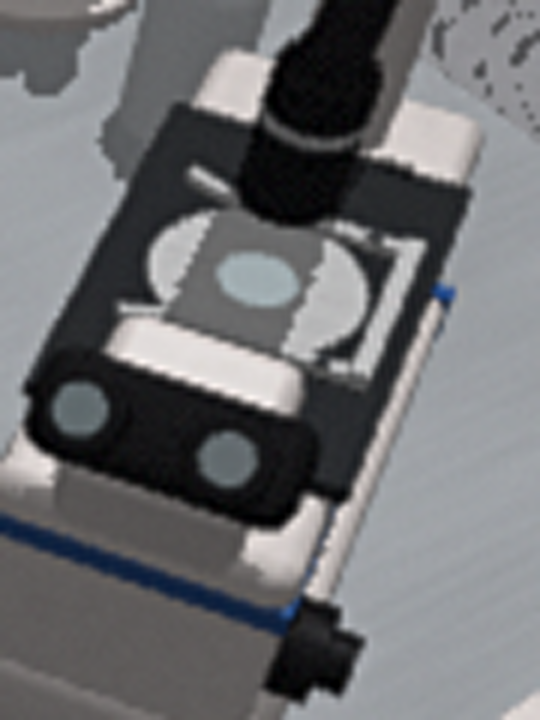

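View pics/c7.png

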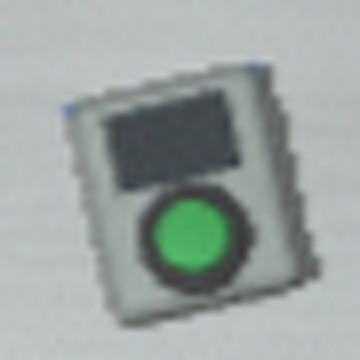

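```bash
cat >> h.py <<'E'
def fit2(A,B):
    A=np.array(A);B=np.array(B);a=A-A.mean(0);b=B-B.mean(0)
    th=np.arctan2((a[:,0]*b[:,1]-a[:,1]*b[:,0]).sum(),(a*b).sum())
    R=np.array([[np.cos(th),-np.sin(th)],[np.sin(th),np.cos(th)]]); p=B.mean(0)-R@A.mean(0)
    return p,np.degrees(th),(B-(A@R.T+p))
E
python3 - <<'E'
from h import *
s=snapshot('scene');t=snapshot('top')
T=lambda u,v,z:onz(t,120+u/8,130+v/8,z)[:2]
S=lambda u,v,z:onz(s,430+u/6,100+v/6,z)[:2]
print('stage by scene',fit2([(-80,125),(80,125),(80,-125)],[1e3*S(180,105,.19),1e3*S(470,190,.19),1e3*S(345,500,.19)]))
print('scene flares',S(190,172,.197),S(120,308,.197),'stop',S(425,240,.2),S(365,380,.2))
print('stage top front',T(255,697,.19),T(795,372,.19))
print('bend',T(345,497,.197),T(575,365,.197),'flare',T(350,558,.197),T(620,395,.197))
print('disc',)
for y in (.0,):
  pass
# carton corners scene: c2 k=4 origin 180,170
C=lambda u,v,z:onz(s,180+u/4,170+v/4,z)[:2]
print('carton scene rim', C(195,118,.125),C(38,430,.125),C(320,480,.125),C(352,140,.125))
E
```

```text
stage by scene (array([583.14660702, 356.74140866]), np.float64(31.191057726371845), array([[ 3.65116820e+00,  1.06389777e+00],
       [-3.64952359e+00,  1.45446675e-01],
       [-1.64461050e-03, -1.20934444e+00]]))
scene flares [0.50470409 0.38251267] [0.56710387 0.28131851] stop [0.60732622 0.44526541] [0.66761305 0.34598398]
stage top front [0.44582724 0.42032443] [0.57497832 0.21053975]
bend [0.52437817 0.38584644] [0.57698068 0.29657816] flare [0.49990484 0.38287982] [0.56468071 0.2783229 ]
disc
carton scene rim [ 0.35059154 -0.34921785] [ 0.5477055 -0.5370358] [ 0.66959465 -0.39663689] [ 0.42742055 -0.25868541]
```

```bash
cat >> h.py <<'E'
def plan(P,yaw,tilt=0):
    """target TCP P, jaw axis (tool y) heading yaw deg, tool x straight down. returns shift mm and rotvec deg in tool axes"""
    o=get_obs(); R=Ro.from_euler('xyz',o['orientation'],degrees=True)
    y=np.array([np.cos(np.radians(yaw)),np.sin(np.radians(yaw)),0]); x=np.array([0,0,-1.]); z=np.cross(x,y)
    T=np.stack([x,y,z],1); sh=R.inv().apply(np.array(P)-o['tool_pos'])*1e3
    rv=(R.inv()*Ro.from_matrix(T)).as_rotvec(degrees=True)
    return sh.round(1),rv.round(2)
def st():
    o=get_obs();R=Ro.from_euler('xyz',o['orientation'],degrees=True).as_matrix()
    print('t',o['clock'],'tcp',o['tool_pos'].round(4),'jawyaw',np.degrees(np.arctan2(R[1,1],R[0,1])).round(2),'xax',R[:,0].round(4),'F',o['force'].round(1),'M',o['moment'].round(2),'op',round(o['opening'],4)); print('q',o['joint_pos'].round(1))
CX,CY,CYAW=.502,-.372,-42.7
def cart(x,y,z):
    a=np.radians(CYAW);return np.array([CX+x*np.cos(a)-y*np.sin(a),CY+x*np.sin(a)+y*np.cos(a),z])
MX,MY,MYAW=.580,.3585,31.6
def mic(x,y,z):
    a=np.radians(MYAW);return np.array([MX+x*np.cos(a)-y*np.sin(a),MY+x*np.sin(a)+y*np.cos(a),z])
E
python3 - <<'E'
from h import *
st()
for yaw in (47.3,47.3-180): print(plan(cart(0,0,.27),yaw),plan(cart(0,0,.165),yaw))
E
```

```text
t 0.4 tcp [ 0.223  -0.637   0.2264] jawyaw 109.3 xax [-2.e-04  3.e-04 -1.e+00] F [-0.6  0.3  0.8] M [-0.    0.02 -0.02] op 0.088
q [-54.2  20.6   0.7  -0.  -70.1 -16.5]
(array([-43.6, 157.9, 350.9]), array([ 6.2e+01, -1.0e-02, -2.0e-02])) (array([ 61.4, 157.9, 350.9]), array([ 6.2e+01, -1.0e-02, -2.0e-02]))
(array([-43.6, 157.9, 350.9]), array([-1.18e+02,  2.00e-02, -2.00e-02])) (array([ 61.4, 157.9, 350.9]), array([-1.18e+02,  2.00e-02, -2.00e-02]))
```

>>> carry_out:
  series:
    - [[-60, 0, 0, 0, 0, 0], [-62, 40, 88, 15, 0, 0], [-62, 80, 176, 30, 0, 0], [-62, 120, 264, 45, 0, 0], [-62, 158, 351, 62, 0, 0], [-62, 158, 351, 62, 0, 0], [-62, 158, 351, 62, 0, 0], [-62, 158, 351, 62, 0, 0], [-62, 158, 351, 62, 0, 0], [-62, 158, 351, 62, 0, 0]]
  hand: 1

```text
clock: 1.65
tool_pos: [0.5018, -0.3721, 0.2885]
orientation: [-129.6, 90.0, -172.3]
force: [-0.1, 0.1, -0.0]
opening: 0.0007
```

```bash
python3 - <<'E'
from h import *
st(); print(plan(cart(0,0,.165),47.3))
s=snapshot('scene');t=snapshot('top')
print(proj(t,get_obs()['tool_pos']),proj(s,get_obs()['tool_pos']))
crop(t,300,120,480,270,4,'d1.png');crop(s,150,90,330,320,2.5,'d2.png')
E
```

```text
t 1.65 tcp [ 0.5018 -0.3721  0.2885] jawyaw 47.32 xax [-2.e-04 -0.e+00 -1.e+00] F [-0.1  0.1 -0. ] M [-0.14  0.05 -0.02] op 0.0007
q [ -18.7   14.    -0.5    0.   -75.5 -114. ]
(array([1.235e+02, 2.000e-01, 1.000e-01]), array([ 0.02, -0.01,  0.01]))
[407.87444206 192.22148682] [233.14273412 198.69602147]
```

View pics/d1.png

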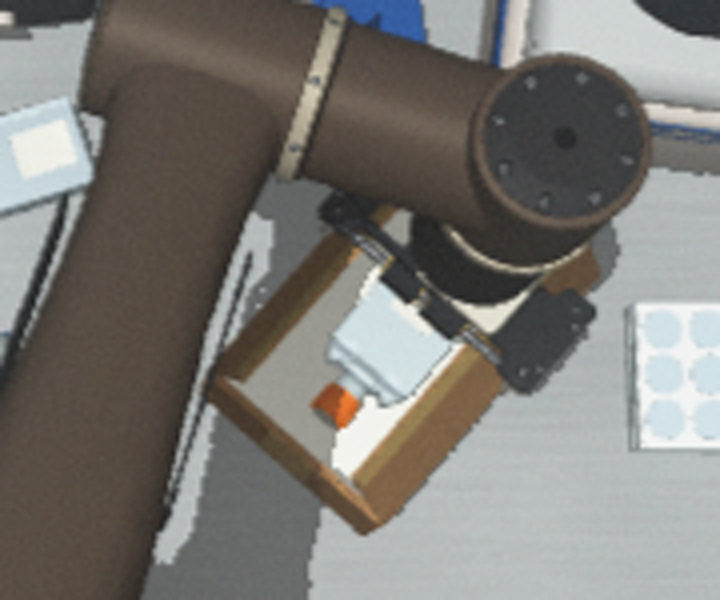

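View pics/d2.png

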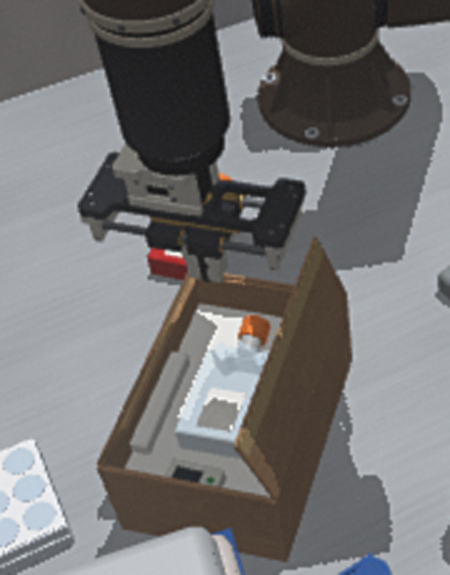

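>>> carry_out:
  series:
    - [[60, 0, 0, 0, 0, 0], [110, 0, 0, 0, 0, 0], [123, 0, 0, 0, 0, 0], [123, 30, 0, 0, 0, 0], [123, 60, 0, 0, 0, 0], [123, 85, 0, 0, 0, 0], [123, 105, 0, 0, 0, 0], [123, 125, 0, 0, 0, 0], [123, 143, 0, 0, 0, 0], [123, 143, 0, 0, 0, 0]]

```text
clock: 3.0
tool_pos: [0.6, -0.2658, 0.1654]
orientation: [-129.7, 90.0, -172.4]
force: [-0.8, 0.0, 0.3]
opening: 0.0007
```

```bash
python3 - <<'E'
from h import *
st()
s=snapshot('scene')
crop(s,150,90,330,320,2.5,'d3.png')
E
```

```text
t 3.0 tcp [ 0.6    -0.2658  0.1654] jawyaw 47.37 xax [-1.e-04 -0.e+00 -1.e+00] F [-0.8  0.   0.3] M [-0.12  0.07 -0.05] op 0.0007
q [  -6.9   21.2   -6.6    0.   -62.2 -125.7]
```

View pics/d3.png

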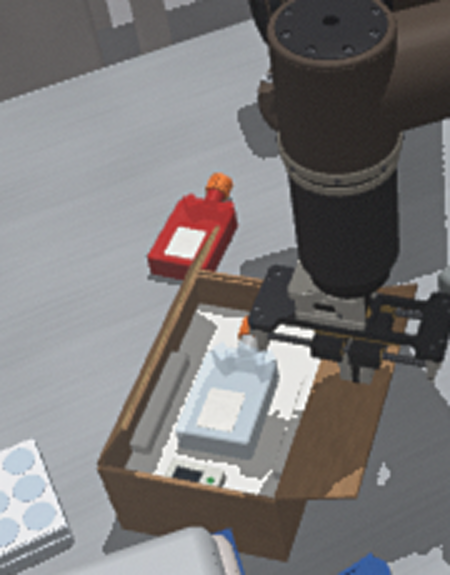

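>>> carry_out:
  series:
    - [[0, -50, 0, 0, 0, 0], [0, -100, 0, 0, 0, 0], [0, -143, 0, 0, 0, 0], [0, -175, 0, 0, 0, 0], [0, -205, 0, 0, 0, 0], [0, -230, 0, 0, 0, 0], [0, -250, 0, 0, 0, 0], [0, -270, 0, 0, 0, 0], [0, -288, 0, 0, 0, 0], [0, -288, 0, 0, 0, 0]]

```text
clock: 4.3
tool_pos: [0.4028, -0.4794, 0.1655]
orientation: [-162.4, 90.0, 154.8]
force: [-0.4, -0.4, 0.2]
opening: 0.0003
```

```bash
python3 - <<'E'
from h import *
st()
s=snapshot('scene');t=snapshot('top')
crop(s,150,90,330,320,2.5,'d4.png');crop(t,300,120,480,270,4,'d5.png')
E
```

```text
t 4.3 tcp [ 0.4028 -0.4794  0.1655] jawyaw 47.22 xax [-2.e-04  1.e-04 -1.e+00] F [-0.4 -0.4  0.2] M [-0.07  0.   -0.  ] op 0.0003
q [ -32.1   18.5  -10.6    0.   -60.9 -100.7]
```

View pics/d4.png

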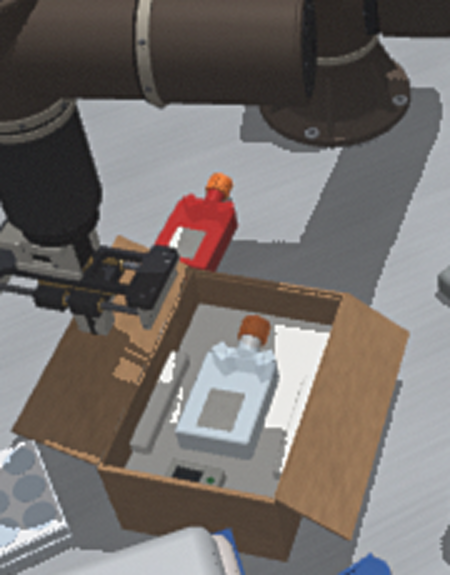

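View pics/d5.png

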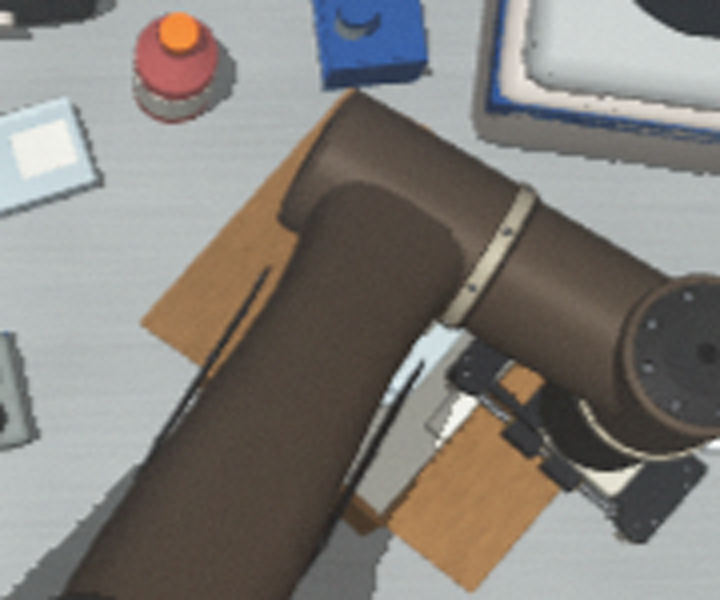

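```bash
python3 - <<'E'
from h import *
s=snapshot('scene')
h=cv2.cvtColor(s['color'],cv2.COLOR_RGB2HSV); m=cv2.inRange(h,(3,120,80),(20,255,255)); k=np.zeros_like(m);k[208:232,238:262]=255
ys,xs=np.nonzero(m&k);print(len(xs),xs.mean(),ys.mean(),xs.min(),xs.max(),ys.min(),ys.max())
a=np.array([.737,-.676]);n=np.array([.676,.737])
for z in(.097,.105,.112):
  p=onz(s,xs.mean(),ys.mean(),z)[:2];print(z,p,p@a,p@n)
# closed end top corners in scene d3: crop 2.5 (150,90): (178,450),(255,455)-> top face edges from d4
for u,v in((180,432),(257,450)):
  p=onz(s,150+u/2.5,90+v/2.5,.106)[:2];print(p,p@a,p@n)
print(plan([.4377,-.3187,.25],47.4))
E
```

```text
87 251.67816091954023 220.54022988505747 245 257 216 227
0.097 [ 0.43439516 -0.31696473] 0.5344173850857715 0.06004812265121359
0.105 [ 0.44075635 -0.31882463] 0.5403628848705306 0.06297754103432339
0.112 [ 0.4463224  -0.32045205] 0.5455651971821946 0.06554078211954434
[ 0.53397749 -0.44670712] 0.6955154187376665 0.03174563530377854
[ 0.59523971 -0.38494463] 0.6989142378675491 0.11867785117142736
(array([-84.5, 140.3, -83.5]), array([-0.1 ,  0.  , -0.01]))
```

>>> carry_out:
  series:
    - [[-50, 0, 0, 0, 0, 0], [-84, 47, -28, 0, 0, 0], [-84, 94, -56, 0, 0, 0], [-84, 140, -83, 0, 0, 0], [-30, 140, -83, 0, 0, 0], [25, 140, -83, 0, 0, 0], [25, 140, -83, 0, 0, 0], [25, 140, -83, 0, 0, 0]]
  hand: -1

```text
clock: 5.45
tool_pos: [0.439, -0.3198, 0.1425]
orientation: [-2.4, 89.9, -45.0]
force: [0.6, -0.3, 1.5]
opening: 0.075
```

```bash
python3 - <<'E'
from h import *
st(); print(plan([.438,-.319,.080],47.4))
s=snapshot('scene');t=snapshot('top')
print(proj(s,[.438,-.319,.097]))
crop(s,170,90,330,300,3,'e1.png');crop(t,340,140,470,260,6,'e2.png')
E
```

```text
t 5.45 tcp [ 0.439  -0.3198  0.1425] jawyaw 47.35 xax [ 0.0013 -0.0013 -1.    ] F [ 0.6 -0.3  1.5] M [-0.11 -0.1  -0.01] op 0.075
q [-1.540e+01  1.230e+01 -2.280e+01  1.000e-01 -5.480e+01 -1.173e+02]
(array([62.5, -0. , -1.4]), array([-0.05,  0.11,  0.  ]))
[251.5466989  221.65930769]
```

View pics/e1.png

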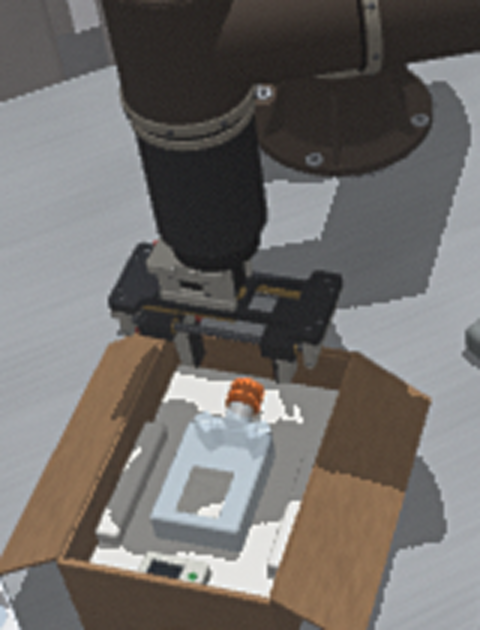

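View pics/e2.png

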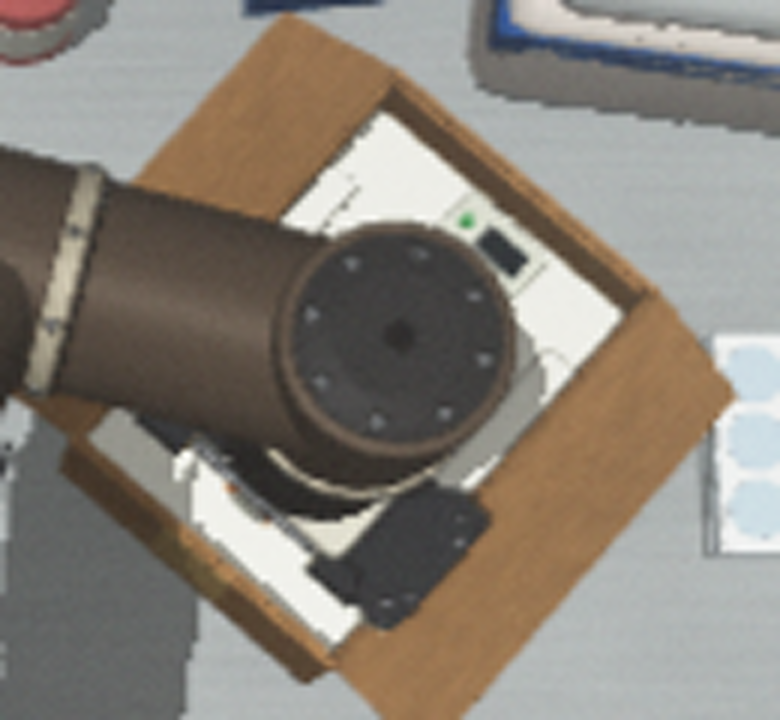

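>>> carry_out:
  series:
    - [[25, 0, -1, 0, 0, 0], [45, 0, -1, 0, 0, 0], [62, 0, -1, 0, 0, 0], [62, 0, -1, 0, 0, 0], [62, 0, -1, 0, 0, 0]]

```text
clock: 6.18
tool_pos: [0.438, -0.3192, 0.0802]
orientation: [19.4, 89.9, -23.3]
force: [0.0, 0.2, -0.2]
opening: 0.088
```

```bash
python3 - <<'E'
from h import *
st()
s=snapshot('scene')
crop(s,170,90,330,300,3,'e3.png')
E
```

```text
t 6.175 tcp [ 0.438  -0.3192  0.0802] jawyaw 47.3 xax [ 0.0022 -0.001  -1.    ] F [ 0.   0.2 -0.2] M [-0.11 -0.03 -0.05] op 0.088
q [ -15.3   16.3  -27.     0.   -46.5 -117.4]
```

View pics/e3.png

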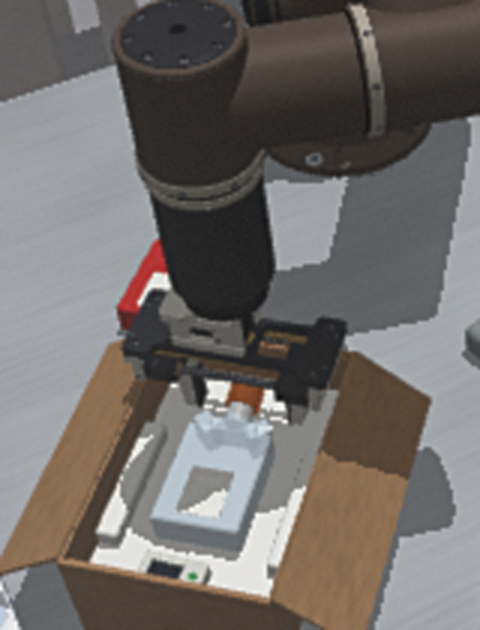

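>>> carry_out:
  series:
    - [[0, 0, 0, 0, 0, 0], [0, 0, 0, 0, 0, 0], [0, 0, 0, 0, 0, 0], [0, 0, 0, 0, 0, 0], [0, 0, 0, 0, 0, 0], [0, 0, 0, 0, 0, 0], [0, 0, 0, 0, 0, 0], [0, 0, 0, 0, 0, 0]]
  hand: 1

```text
clock: 7.22
tool_pos: [0.437, -0.3186, 0.0785]
orientation: [-165.5, 90.0, 151.8]
force: [0.3, 0.6, -0.8]
opening: 0.0314
```

>>> carry_out:
  series:
    - [[-4, 0, 0, 0, 0, 0], [-8, 0, 0, 0, 0, 0], [-14, 0, 0, 0, 0, 0], [-20, 0, 0, 0, 0, 0], [-20, 0, 0, 0, 0, 0]]

```text
clock: 7.85
tool_pos: [0.4374, -0.3188, 0.0993]
orientation: [25.1, 89.9, -17.6]
force: [0.8, -0.0, -1.1]
opening: 0.0314
```

```bash
python3 - <<'E'
from h import *
st()
s=snapshot('scene')
crop(s,170,90,330,300,3,'e4.png')
E
```

```text
t 7.85 tcp [ 0.4374 -0.3188  0.0993] jawyaw 47.3 xax [ 1.2e-03 -4.0e-04 -1.0e+00] F [ 0.8 -0.  -1.1] M [-0.03  0.08 -0.09] op 0.0314
q [ -15.3   14.9  -25.9    0.   -49.1 -117.4]
```

View pics/e4.png

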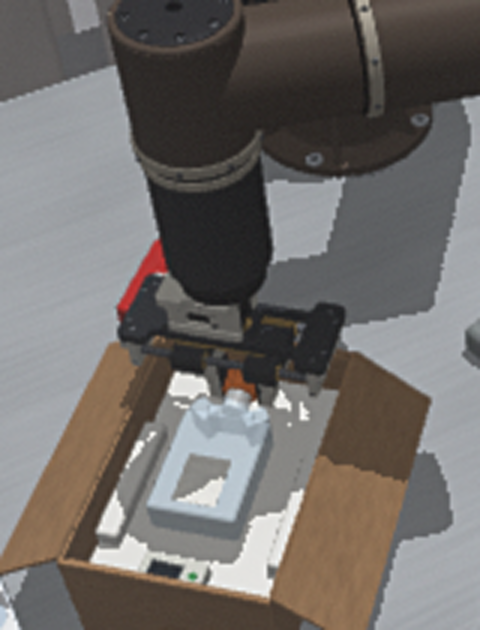

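>>> carry_out:
  series:
    - [[-10, 0, 0, 0, 0, 0], [-30, 0, 0, 0, 0, 0], [-55, 0, 0, 0, 0, 0], [-80, 0, 0, 0, 0, 0], [-105, 0, 0, 0, 0, 0], [-130, 0, 0, 0, 0, 0], [-145, 0, 0, 0, 0, 0], [-150, 0, 0, 0, 0, 0], [-150, 0, 0, 0, 0, 0]]

```text
clock: 9.02
tool_pos: [0.4368, -0.3185, 0.2482]
orientation: [174.3, 90.0, 131.6]
force: [-0.1, -0.4, -2.8]
opening: 0.0315
```

```bash
python3 - <<'E'
from h import *
st()
s=snapshot('scene');t=snapshot('top')
crop(s,170,60,330,300,2.5,'e5.png');crop(t,340,140,470,260,6,'e6.png')
print(plan(mic(-116-98,0,250).tolist()[:2]+[.25] if 0 else list(mic(-.230,0,.25)),31.6+90))
E
```

```text
t 9.025 tcp [ 0.4368 -0.3185  0.2482] jawyaw 47.29 xax [-4.e-04  4.e-04 -1.e+00] F [-0.1 -0.4 -2.8] M [-0.    0.04  0.03] op 0.0315
q [ -15.3    7.1  -14.4   -0.   -68.6 -117.4]
(array([  -1.9,  373.3, -415.9]), array([-7.431e+01, -9.000e-02, -4.000e-02]))
```

View pics/e5.png

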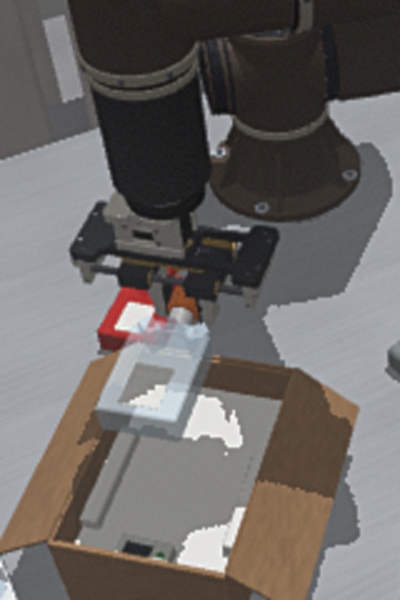

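View pics/e6.png

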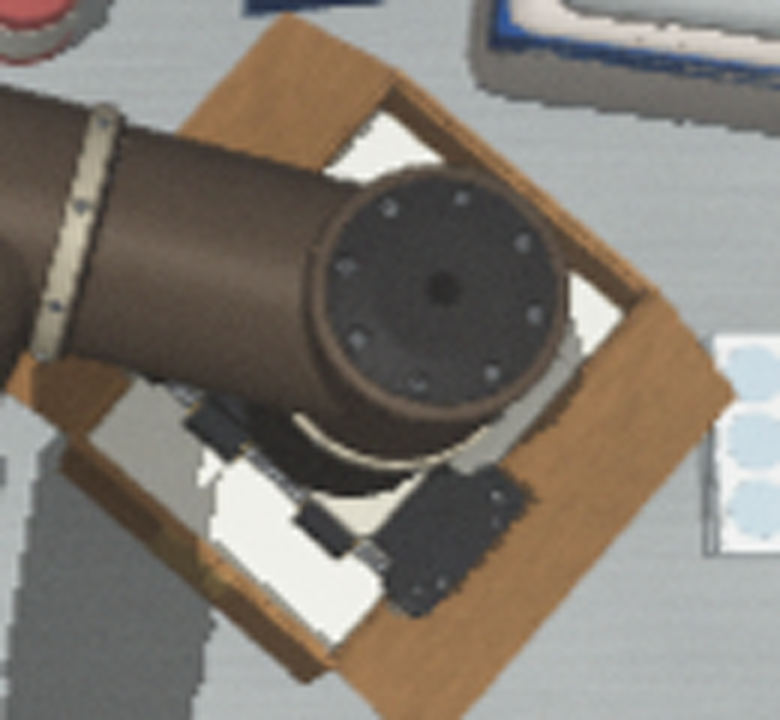

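```bash
python3 - <<'E'
from h import *
s=snapshot('scene');o=get_obs();p=o['tool_pos']
for pit in (0,5,10,15):
  r=[]
  for dz in(-.027,.009):
   for y in(-.0415,.0415):
    R=Ro.from_euler('ZYX',[-42.7,pit,0],degrees=True)
    r.append(((proj(s,p+[0,0,.0188]+R.apply([.154,y,dz]))-[170,60])*2.5).round(0))
  print(pit,r)
E
```

```text
0 [array([ 96., 425.]), array([177., 440.]), array([ 89., 401.]), array([172., 417.])]
5 [array([100., 431.]), array([180., 446.]), array([ 92., 410.]), array([174., 426.])]
10 [array([104., 435.]), array([183., 450.]), array([ 95., 418.]), array([176., 433.])]
15 [array([108., 439.]), array([186., 454.]), array([ 98., 425.]), array([179., 440.])]
```

>>> carry_out:
  series:
    - [[0, 15, -12, -3, 0, 0], [0, 45, -35, -8, 0, 0], [0, 80, -62, -14, 0, 0], [0, 115, -89, -20, 0, 0], [0, 150, -116, -26, 0, 0], [0, 180, -140, -32, 0, 0], [0, 203, -158, -36, 0, 0], [0, 213, -165, -38, 0, 0], [0, 213, -165, -38, 0, 0]]

```text
clock: 10.3
tool_pos: [0.4601, -0.0499, 0.2482]
orientation: [-155.8, 90.0, -160.4]
force: [-0.0, -0.5, -0.7]
opening: 0.0312
```

```bash
python3 - <<'E'
from h import *
st()
print(plan([.40,.13,.25],115),plan(mic(-.25,0,.25),121.6),mic(-.25,0,.25))
E
```

```text
t 10.3 tcp [ 0.4601 -0.0499  0.2482] jawyaw 85.35 xax [-7.e-04 -3.e-04 -1.e+00] F [-0.  -0.5 -0.7] M [-0.07  0.15 -0.  ] op 0.0312
q [  18.3   -0.8  -22.8    0.   -68.  -112.9]
(array([ -1.8, 174.4, -74.5]), array([-2.965e+01, -4.000e-02,  1.000e-02])) (array([  -1.8,  268.9, -115.3]), array([-36.25,  -0.04,   0.  ])) [0.36706827 0.22750352 0.25      ]
```

>>> carry_out:
  series:
    - [[0, 15, -8, -4, 0, 0], [0, 45, -21, -10, 0, 0], [0, 85, -37, -16, 0, 0], [0, 130, -56, -23, 0, 0], [0, 174, -75, -30, 0, 0], [0, 215, -92, -34, 0, 0], [0, 250, -107, -36, 0, 0], [0, 269, -115, -36.2, 0, 0], [0, 269, -115, -36.2, 0, 0], [0, 269, -115, -36.2, 0, 0]]

```text
clock: 11.55
tool_pos: [0.3679, 0.2264, 0.2483]
orientation: [-148.5, 90.0, -117.1]
force: [0.2, -0.2, -1.4]
opening: 0.031
```

```bash
python3 - <<'E'
from h import *
st()
s=snapshot('scene');t=snapshot('top')
crop(s,370,20,530,240,2.7,'f1.png');crop(t,100,110,300,280,4,'f2.png')
cv2.imwrite('pics/f3.png',t['color'][:,:,::-1])
E
```

```text
t 11.55 tcp [0.3679 0.2264 0.2483] jawyaw 121.43 xax [-3.e-04 -6.e-04 -1.e+00] F [ 0.2 -0.2 -1.4] M [-0.06  0.16 -0.01] op 0.031
q [  58.    -4.1  -25.9    0.   -68.2 -116.5]
```

View pics/f1.png

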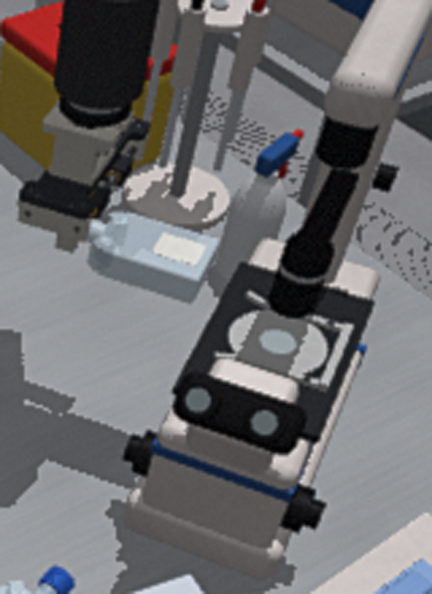

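View pics/f2.png

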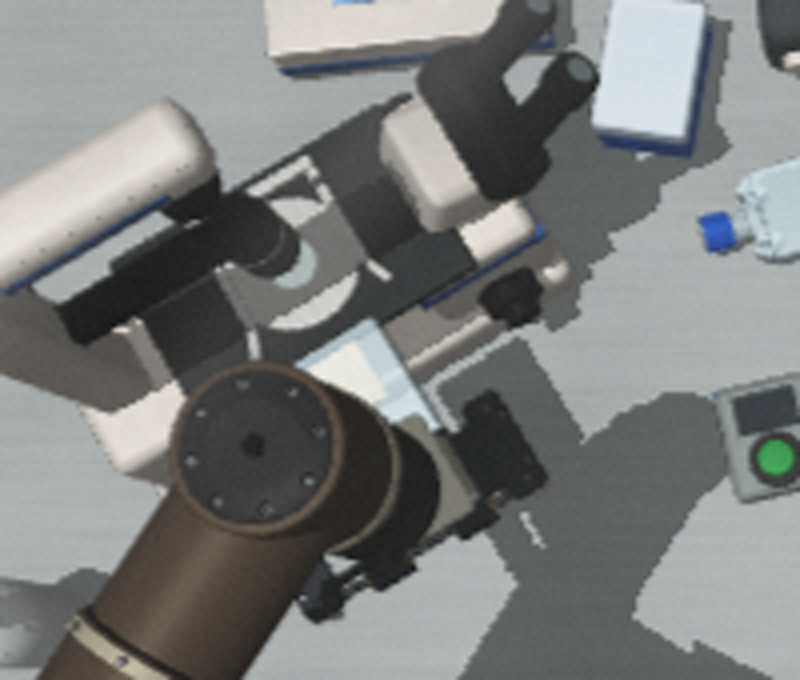

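View pics/f3.png

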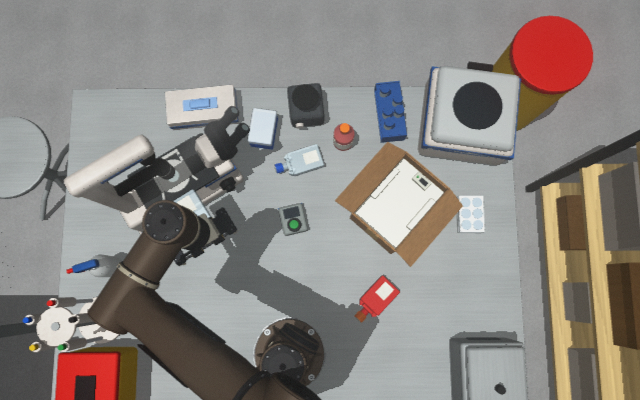

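```bash
python3 - <<'E'
from h import *
s=snapshot('scene');t=snapshot('top')
cv2.imwrite('pics/g1.png',s['color'][:,:,::-1])
# e2 pose TCP (.439,-.3198,.1425) top px; e3 pose TCP (.438,-.3192,.0802) scene px
# unknown offset w (rel to TCP, same yaw & approx same q1): rays
e1,d1=ray(t,340+400/6,140+335/6); e2,d2=ray(s,170+178/3,90+30/3)
e1=e1-[.439,-.3198,.1425]; e2=e2-[.438,-.3192,.0802]
A=np.stack([d1,-d2],1);k=np.linalg.lstsq(A,e2-e1,rcond=None)[0]
print(e1+d1*k[0],e2+d2*k[1])
E
```

```text
[ 7.62024806e-05 -1.08892901e-03  4.40327173e-01] [5.34931837e-04 1.72250905e-04 4.40202441e-01]
```

View pics/g1.png

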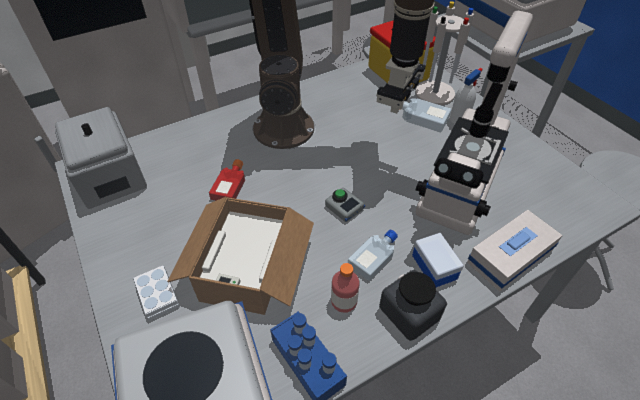

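```bash
python3 - <<'E'
from h import *
t=snapshot('top');s=snapshot('scene')
a=np.radians(MYAW);R=np.array([[np.cos(a),-np.sin(a)],[np.sin(a),np.cos(a)]])
m=lambda p:(R.T@(p[:2]-[MX,MY])).round(3)
for z in(.25,.3,.34):
  print(z,[m(onz(t,120+u/8,130+v/8,z)) for u,v in((715,302),(600,110),(790,230))],[m(onz(s,430+u/6,100+v/6,z)) for u,v in((115,320),(300,380),(30,385))])
# tool vs image: project flask corners
o=get_obs();p=o['tool_pos']
RR=Ro.from_euler('z',31.43,degrees=True)
for dz in(.009,-.027):
  for y in(-.0415,.0415):
    q=p+[0,0,.0188]+RR.apply([.154,y,dz]);print(dz,y,'top',((proj(t,q)-[100,110])*4).round(0),'scene',((proj(s,q)-[370,20])*2.7).round(0))
print(plan(mic(-.214,0,.225),121.6))
E
```

```text
0.25 [array([-0.059, -0.115]), array([ 0.03 , -0.115]), array([-0.05 , -0.154])] [array([-0.043, -0.13 ]), array([ 0.043, -0.129]), array([-0.064, -0.19 ])]
0.3 [array([-0.075, -0.119]), array([ 0.011, -0.119]), array([-0.066, -0.156])] [array([-0.036, -0.188]), array([ 0.045, -0.187]), array([-0.055, -0.245])]
0.34 [array([-0.088, -0.121]), array([-0.004, -0.122]), array([-0.079, -0.158])] [array([-0.03 , -0.234]), array([ 0.047, -0.233]), array([-0.048, -0.288])]
0.009 -0.0415 top [371. 313.] scene [196. 277.]
0.009 0.0415 top [275. 370.] scene [220. 236.]
-0.027 -0.0415 top [383. 322.] scene [190. 303.]
-0.027 0.0415 top [289. 378.] scene [213. 262.]
(array([23.6,  1.1, 35.7]), array([-0.16,  0.01, -0.  ]))
```

>>> carry_out:
  series:
    - [[5, 0, 8, -0.2, 0, 0], [12, 1, 18, -0.2, 0, 0], [20, 1, 28, -0.2, 0, 0], [28, 1, 36, -0.2, 0, 0], [34, 1, 36, -0.2, 0, 0], [38, 1, 36, -0.2, 0, 0], [38, 1, 36, -0.2, 0, 0], [38, 1, 36, -0.2, 0, 0]]

```text
clock: 12.85
tool_pos: [0.3978, 0.2471, 0.211]
orientation: [17.9, 90.0, 49.6]
force: [-0.9, -0.6, -1.8]
opening: 0.0316
```

```bash
python3 - <<'E'
from h import *
st()
s=snapshot('scene');t=snapshot('top')
crop(s,420,80,520,200,6,'f4.png');crop(t,120,130,220,220,8,'f5.png')
o=get_obs();p=o['tool_pos']
RR=Ro.from_euler('z',31.6,degrees=True)
for dz in(.009,-.027):
  for y in(-.0415,.0415):
    q=p+[0,0,.0188]+RR.apply([.154,y,dz]);print(dz,y,'top',((proj(t,q)-[120,130])*8).round(0),'scene',((proj(s,q)-[420,80])*6).round(0))
E
```

```text
t 12.85 tcp [0.3978 0.2471 0.211 ] jawyaw 121.71 xax [ 5.e-04  6.e-04 -1.e+00] F [-0.9 -0.6 -1.8] M [-0.05  0.13  0.03] op 0.0316
q [  56.     1.4  -25.8    0.   -62.8 -114.3]
0.009 -0.0415 top [556. 408.] scene [194. 337.]
0.009 0.0415 top [368. 521.] scene [244. 243.]
-0.027 -0.0415 top [580. 427.] scene [178. 393.]
-0.027 0.0415 top [396. 537.] scene [227. 298.]
```

View pics/f4.png

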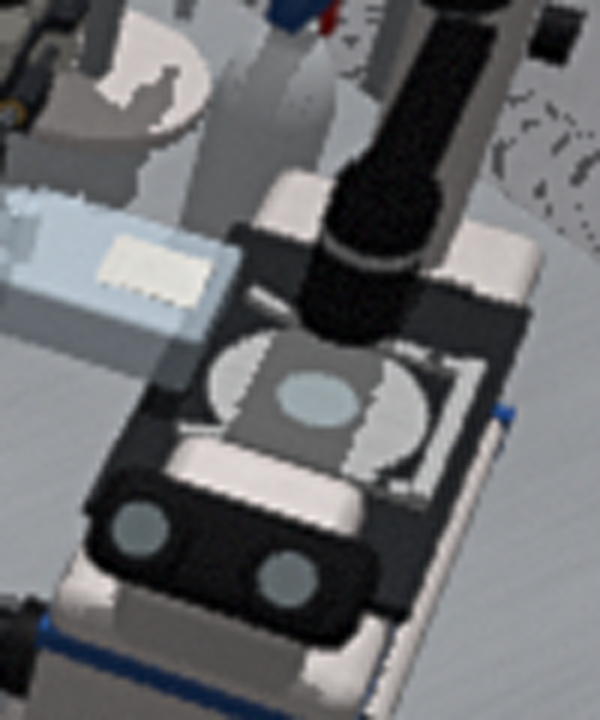

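View pics/f5.png

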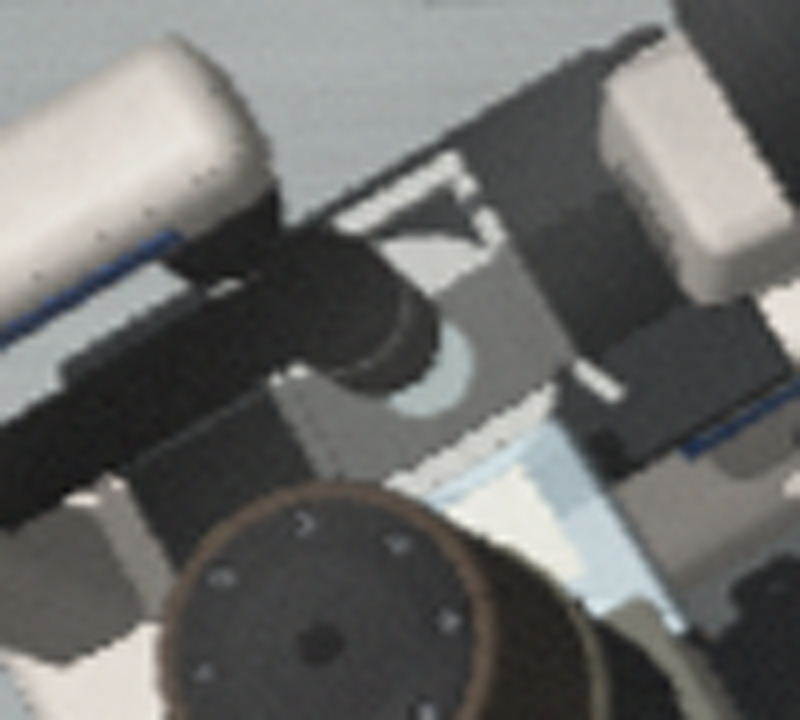

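>>> carry_out:
  series:
    - [[5, 0, 0, 0, 0, 0], [9, 0, 5, 0, 0, 0], [9, 0, 12, 0, 0, 0], [9, 0, 20, 0, 0, 0], [9, 0, 28, 0, 0, 0], [9, 0, 36, 0, 0, 0], [9, 0, 44, 0, 0, 0], [9, 0, 50, 0, 0, 0], [9, 0, 50, 0, 0, 0]]

```text
clock: 14.08
tool_pos: [0.4406, 0.2734, 0.2014]
orientation: [-154.6, 90.0, -122.9]
force: [0.0, 0.4, -0.9]
opening: 0.0312
```

```bash
python3 - <<'E'
from h import *
st()
s=snapshot('scene');t=snapshot('top')
crop(s,420,80,520,200,6,'f6.png');crop(t,120,130,220,220,8,'f7.png')
E
```

```text
t 14.075 tcp [0.4406 0.2734 0.2014] jawyaw 121.69 xax [-2.e-04 -3.e-04 -1.e+00] F [ 0.   0.4 -0.9] M [-0.07  0.09  0.02] op 0.0312
q [  53.5    6.9  -21.     0.   -62.2 -111.8]
```

View pics/f6.png

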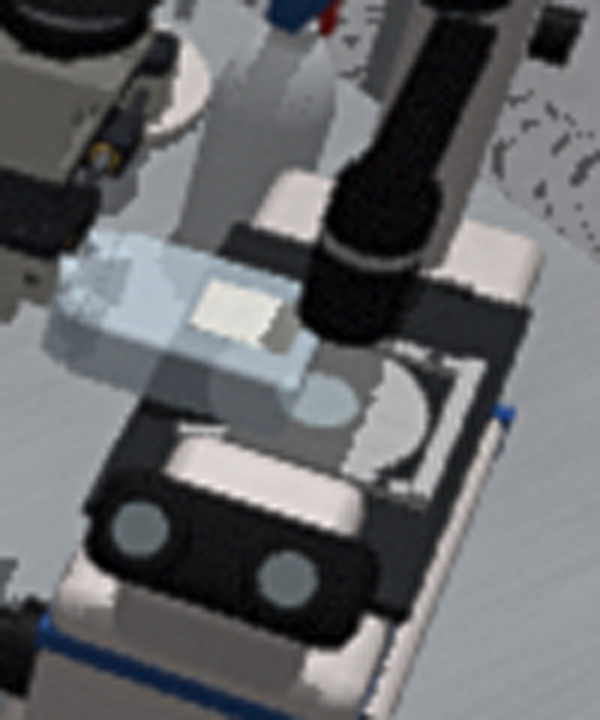

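View pics/f7.png

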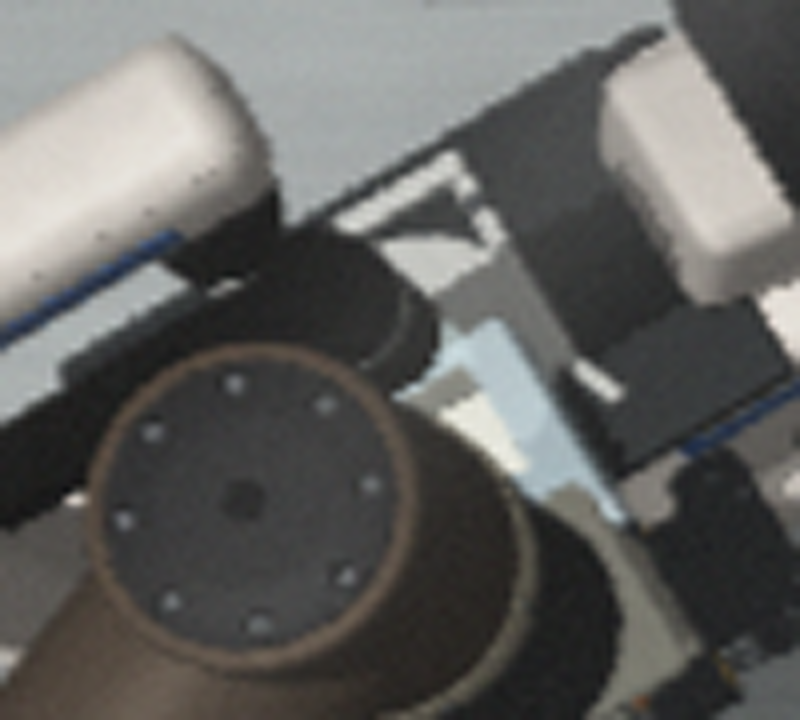

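>>> carry_out:
  series:
    - [[0, 1, 8, 0, 0, 0], [0, 1, 16, 0, 0, 0], [0, 1, 24, 0, 0, 0], [0, 1, 32, 0, 0, 0], [0, 1, 40, 0, 0, 0], [0, 1, 48, 0, 0, 0], [0, 1, 54, 0, 0, 0], [0, 1, 54, 0, 0, 0]]

```text
clock: 15.18
tool_pos: [0.486, 0.3026, 0.2014]
orientation: [-164.0, 90.0, -132.3]
force: [-0.3, 0.7, -0.6]
opening: 0.0311
```

```bash
python3 - <<'E'
from h import *
st()
s=snapshot('scene');t=snapshot('top')
crop(s,420,80,520,200,6,'f8.png');crop(t,120,130,220,220,8,'f9.png')
o=get_obs();p=o['tool_pos']
RR=Ro.from_euler('z',31.6,degrees=True)
for dz in(.009,-.027):
  for y in(-.0415,.0415):
    q=p+[0,0,.0188]+RR.apply([.154,y,dz]);print(dz,y,'top',((proj(t,q)-[120,130])*8).round(0),'scene',((proj(s,q)-[420,80])*6).round(0))
E
```

```text
t 15.175 tcp [0.486  0.3026 0.2014] jawyaw 121.69 xax [-2.e-04 -2.e-04 -1.e+00] F [-0.3  0.7 -0.6] M [-0.07  0.17 -0.06] op 0.0311
q [  51.5   12.   -14.6   -0.   -63.4 -109.8]
0.009 -0.0415 top [429. 195.] scene [401. 418.]
0.009 0.0415 top [243. 304.] scene [445. 319.]
-0.027 -0.0415 top [455. 217.] scene [381. 473.]
-0.027 0.0415 top [274. 325.] scene [424. 374.]
```

View pics/f8.png

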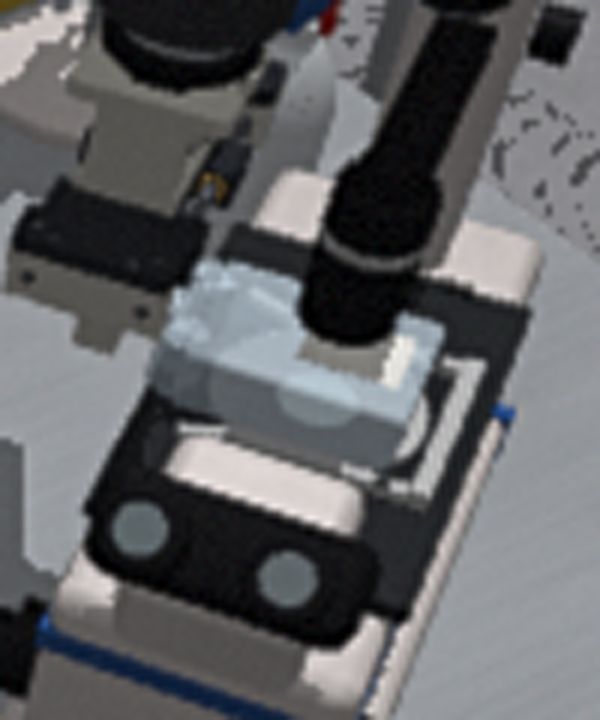

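View pics/f9.png

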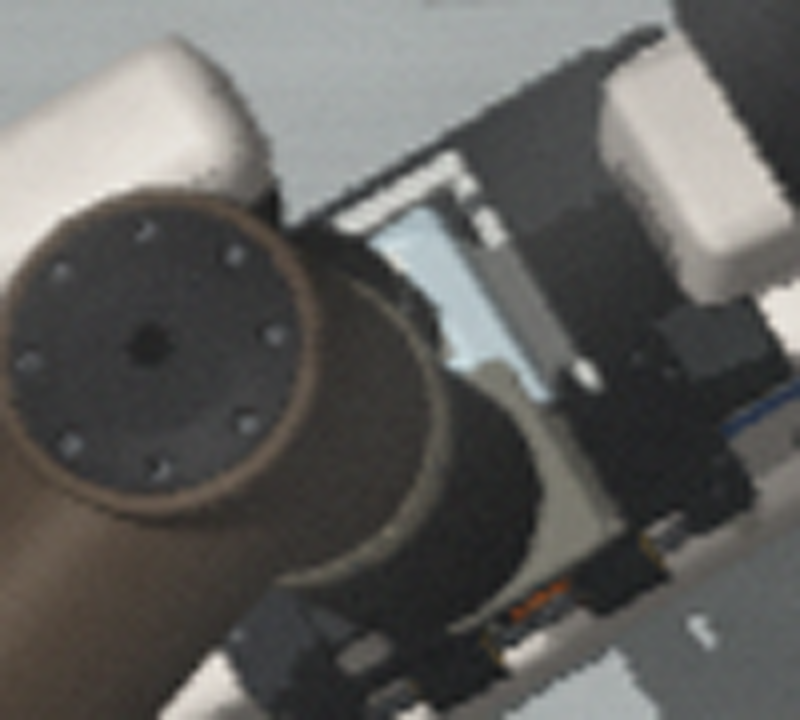

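>>> carry_out:
  series:
    - [[1, 0, 0, 0, 0, 0], [2, 0, 0, 0, 0, 0], [3, 0, 0, 0, 0, 0], [3, 0, 0, 0, 0, 0], [3, 0, 0, 0, 0, 0]]

```text
clock: 15.9
tool_pos: [0.4858, 0.3025, 0.1986]
orientation: [21.1, 90.0, 52.8]
force: [-0.7, -0.7, -1.0]
opening: 0.0312
```

>>> carry_out:
  series:
    - [[0, 0, 2, 0, 0, 0], [0, 0, 4, 0, 0, 0], [0, 0, 6, 0, 0, 0], [0, 0, 8, 0, 0, 0], [0, 0, 9, 0, 0, 0], [0, 0, 9, 0, 0, 0]]

```text
clock: 16.65
tool_pos: [0.4936, 0.3073, 0.1986]
orientation: [-1.2, 90.0, 30.5]
force: [-0.2, -0.2, -0.3]
opening: 0.0312
```

```bash
python3 - <<'E'
from h import *
st()
E
```

```text
t 16.65 tcp [0.4936 0.3073 0.1986] jawyaw 121.69 xax [ 2.e-04  1.e-04 -1.e+00] F [-0.2 -0.2 -0.3] M [ 0.04 -0.07 -0.07] op 0.0312
q [  51.2   12.9  -13.8    0.   -63.3 -109.5]
```

>>> carry_out:
  series:
    - [[1, 0, 0, 0, 0, 0], [1, 0, 0, 0, 0, 0]]

```text
clock: 16.9
tool_pos: [0.4934, 0.3072, 0.1981]
orientation: [-1.5, 90.0, 30.2]
force: [-2.8, -2.0, 4.8]
opening: 0.0312
```

>>> carry_out:
  series:
    - [[1, 0, 0, 0, 0, 0], [1, 0, 0, 0, 0, 0]]

```text
clock: 17.15
tool_pos: [0.4933, 0.307, 0.1974]
orientation: [-18.1, 90.0, 13.6]
force: [-4.3, -2.6, 8.6]
opening: 0.0311
```

>>> carry_out:
  series:
    - [[1, 0, 0, 0, 0, 0], [1, 0, 0, 0, 0, 0]]

```text
clock: 17.4
tool_pos: [0.4932, 0.3069, 0.1967]
orientation: [-39.0, 90.0, -7.2]
force: [-6.5, -2.8, 10.9]
opening: 0.0313
```

```bash
python3 - <<'E'
from h import *
st()
s=snapshot('scene');crop(s,420,80,520,200,6,'k1.png')
E
```

```text
t 17.4 tcp [0.4932 0.3069 0.1967] jawyaw 121.72 xax [ 3.e-04 -0.e+00 -1.e+00] F [-6.5 -2.8 10.9] M [-0.84  2.22  0.08] op 0.0313
q [  51.2   13.   -14.     0.   -63.  -109.5]
```

View pics/k1.png

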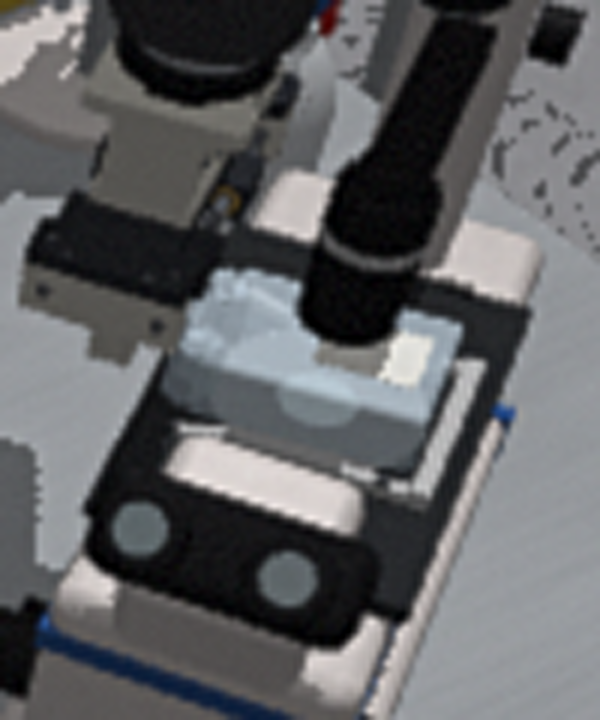

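>>> carry_out:
  series:
    - [[-2, 0, 0, 0, 0, 0], [-2, 0, 1, 0, 0, 0], [-2, 0, 2, 0, 0, 0], [-2, 0, 2, 0, 0, 0]]

```text
clock: 17.95
tool_pos: [0.4949, 0.308, 0.1976]
orientation: [-161.1, 90.0, -129.4]
force: [-3.5, -1.4, 5.4]
opening: 0.0312
```

>>> carry_out:
  series:
    - [[0, 0, 1, 0, 0, 0], [0, 0, 2, 0, 0, 0], [0, 0, 2, 0, 0, 0]]

```text
clock: 18.32
tool_pos: [0.4958, 0.3084, 0.1976]
orientation: [-172.2, 89.9, -140.5]
force: [-7.6, -3.0, 8.8]
opening: 0.0312
```

>>> carry_out:
  series:
    - [[0, 0, 1, 0, 0, 0], [0, 0, 2, 0, 0, 0], [0, 0, 2, 0, 0, 0]]

```text
clock: 18.7
tool_pos: [0.4958, 0.3084, 0.1976]
orientation: [-175.8, 89.7, -144.1]
force: [-15.7, -5.9, 14.2]
opening: 0.0312
```

```bash
python3 - <<'E'
from h import *
st()
s=snapshot('scene');crop(s,420,80,520,200,6,'k2.png')
E
```

```text
t 18.7 tcp [0.4958 0.3084 0.1976] jawyaw 121.69 xax [-0.0049 -0.0035 -1.    ] F [-15.7  -5.9  14.2] M [-1.98  5.67  0.07] op 0.0312
q [ 5.100e+01  1.340e+01 -1.320e+01 -1.000e-01 -6.370e+01 -1.093e+02]
```

View pics/k2.png

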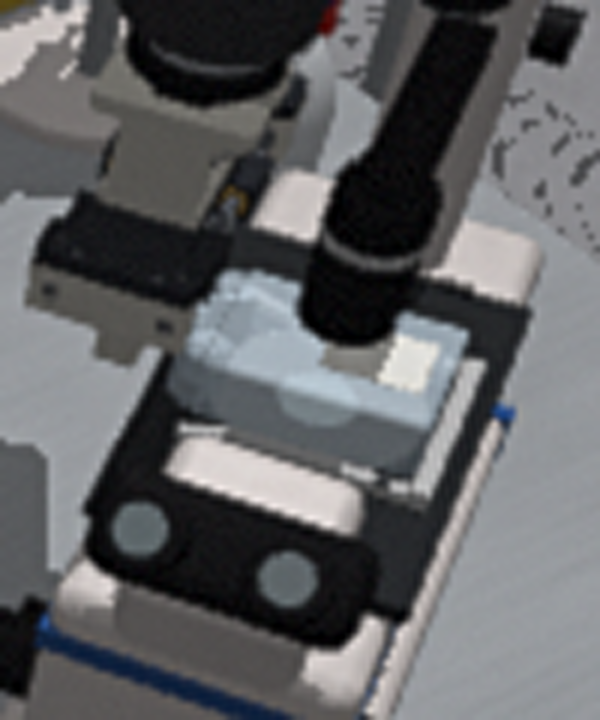

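>>> carry_out:
  series:
    - [[-1, 0, -1, 0, 0, 0], [-1, 0, -2, 0, 0, 0], [-1, 0, -2, 0, 0, 0]]

```text
clock: 19.12
tool_pos: [0.4958, 0.3086, 0.1978]
orientation: [-177.1, 89.8, -145.5]
force: [-4.9, -1.9, 2.7]
opening: 0.0314
```

>>> carry_out:
  series:
    - [[0, 0, 0, 0, 0, 0], [0, 0, 0, 0, 0, 0], [0, 0, 0, 0, 0, 0], [0, 0, 0, 0, 0, 0], [0, 0, 0, 0, 0, 0], [0, 0, 0, 0, 0, 0]]
  hand: -1

```text
clock: 19.88
tool_pos: [0.4969, 0.3093, 0.1986]
orientation: [-33.9, 90.0, -2.2]
force: [0.8, 0.2, 0.4]
opening: 0.0846
```

```bash
python3 - <<'E'
from h import *
st()
s=snapshot('scene');crop(s,420,80,520,200,6,'k3.png')
E
```

```text
t 19.875 tcp [0.4969 0.3093 0.1986] jawyaw 121.7 xax [ 0. -0. -1.] F [0.8 0.2 0.4] M [ 0.06  0.01 -0.02] op 0.0846
q [  51.    13.3  -13.3    0.   -63.4 -109.3]
```

View pics/k3.png

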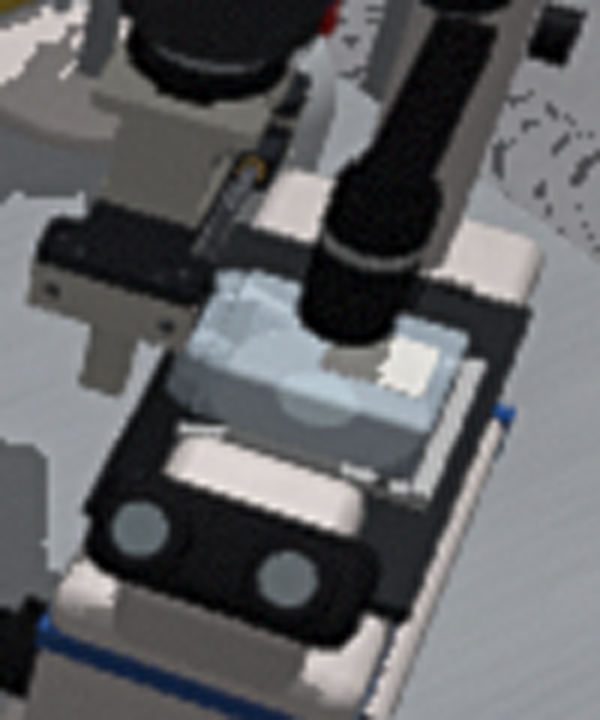

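>>> carry_out:
  series:
    - [[0, 0, -20, 0, 0, 0], [0, 0, -60, 0, 0, 0], [-20, 0, -100, 0, 0, 0], [-60, 0, -130, 0, 0, 0], [-60, -40, -130, 0, 0, 0], [-60, -100, -130, 0, 0, 0], [-60, -150, -130, 0, 0, 0], [-60, -200, -110, 0, 0, 0], [-60, -200, -110, 0, 0, 0]]
  hand: 1

```text
clock: 21.05
tool_pos: [0.5101, 0.0791, 0.258]
orientation: [-155.3, 89.9, -123.8]
force: [-0.5, 0.9, 0.1]
opening: 0.0037
```

```bash
python3 - <<'E'
from h import *
st()
s=snapshot('scene');t=snapshot('top')
crop(s,420,80,520,200,6,'l1.png');crop(t,120,130,220,220,8,'l2.png');crop(s,150,180,330,320,4,'l3.png')
crop(t,330,120,470,270,4,'l4.png')
E
```

```text
t 21.05 tcp [0.5101 0.0791 0.258 ] jawyaw 121.46 xax [-6.e-04 -9.e-04 -1.e+00] F [-0.5  0.9  0.1] M [ 0.02  0.15 -0.04] op 0.0037
q [ 30.6   4.3 -16.2   0.  -69.5 -89.2]
```

View pics/l1.png

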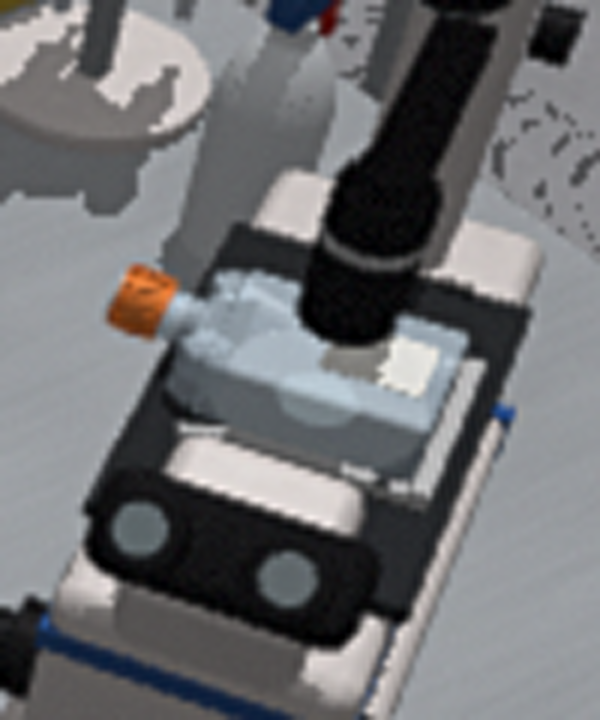

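View pics/l2.png

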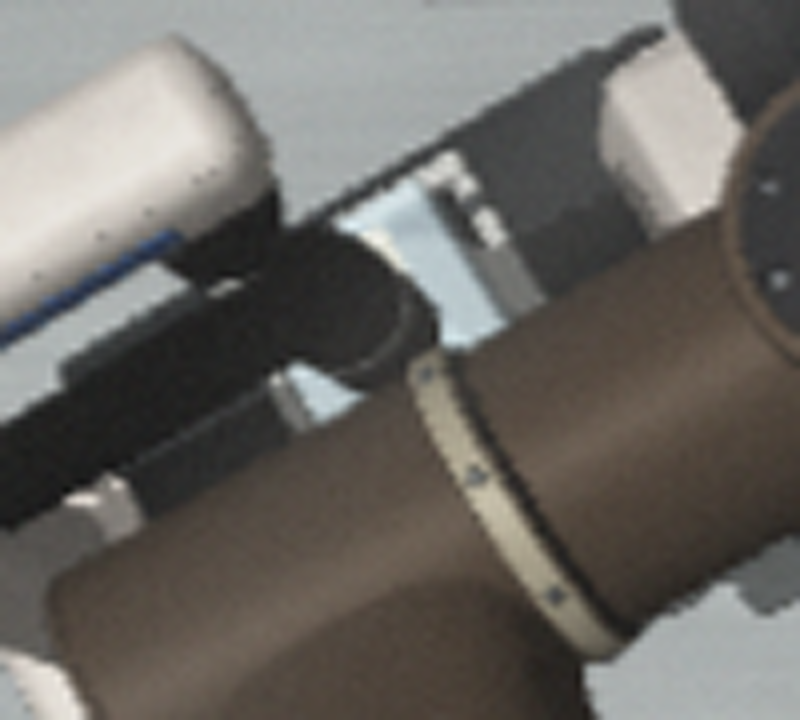

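View pics/l3.png

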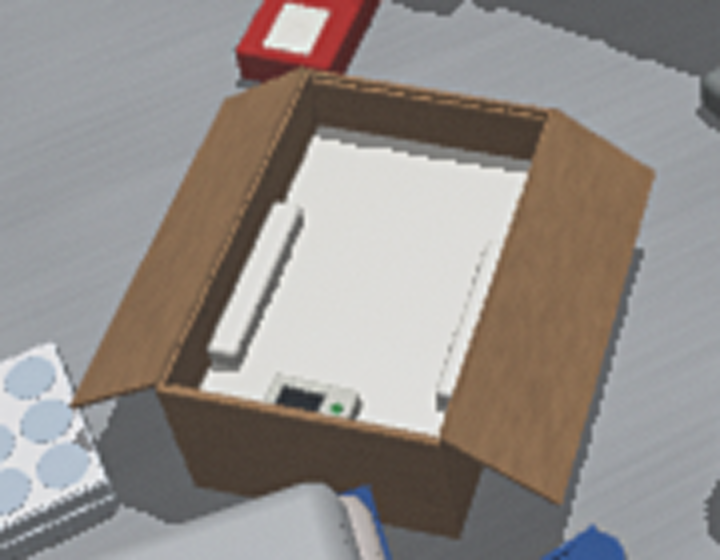

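View pics/l4.png

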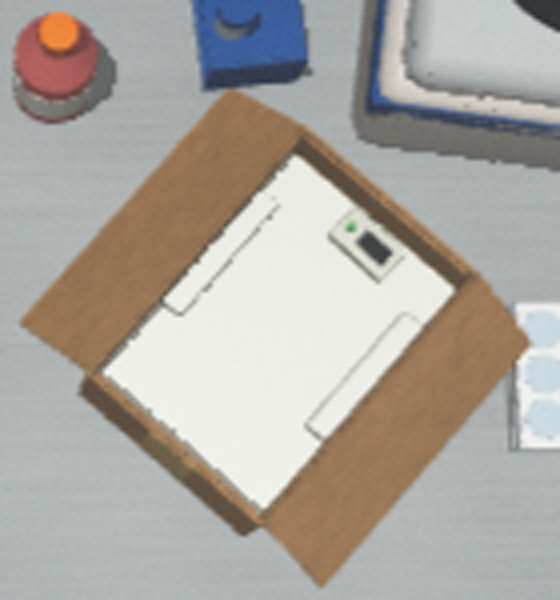

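```bash
python3 - <<'E'
from h import *
t=snapshot('top');s=snapshot('scene')
for a,b in(((388.25,142.5),(290,305.75)),((335.5,200.5),(313.75,224.5)),((462.5,205.75),(168.75,281.25)),((410,266.75),(206.25,205))): print(tri(t,a,s,b))
a=np.radians(MYAW);R=np.array([[np.cos(a),-np.sin(a)],[np.sin(a),np.cos(a)]])
m=lambda p:(R.T@(p[:2]-[MX,MY])).round(4)
h=cv2.cvtColor(s['color'],cv2.COLOR_RGB2HSV); M=cv2.inRange(h,(3,120,80),(20,255,255));k=np.zeros_like(M);k[118:140,435:452]=255
ys,xs=np.nonzero(M&k);print(len(xs),m(onz(s,xs.mean(),ys.mean(),.225)))
S=lambda u,v,z:m(onz(s,420+u/6,80+v/6,z))
print('closed top corners',S(468,345,.226),S(432,430,.226),'bottom',S(418,478,.19),'stop ends',S(478,360,.2),S(418,500,.2))
print(plan([.4373,-.0185,.10],90),plan([.4373,-.0185,.10],121.5))
E
```

```text
(array([ 0.71721989, -0.34365353,  0.07189192]), np.float64(0.005601675714106181))
(array([ 0.5157842 , -0.1597279 ,  0.06815488]), np.float64(0.0044347488035228165))
(array([ 0.49327173, -0.59007182,  0.07206084]), np.float64(0.003943884985031462))
(array([ 0.28874961, -0.40699098,  0.07173503]), np.float64(0.0008633617644182467))
92 [-0.0951 -0.0072]
closed top corners [0.059 0.033] [ 0.0591 -0.0373] bottom [ 0.061  -0.0309] stop ends [0.0656 0.0579] [ 0.0651 -0.0582]
(array([ 158.6,  -48.2, -112.7]), array([ 3.172e+01, -0.000e+00, -1.000e-02])) (array([ 158.6,  -48.2, -112.7]), array([ 0.22, -0.  , -0.01]))
```

>>> carry_out:
  series:
    - [[30, -20, -45, 0, 0, 0], [60, -40, -90, 0, 0, 0], [100, -48, -113, 0, 0, 0], [150, -48, -113, 0, 0, 0], [185, -48, -113, 0, 0, 0], [193, -48, -113, 0, 0, 0], [193, -48, -113, 0, 0, 0]]

```text
clock: 22.12
tool_pos: [0.4377, -0.0182, 0.0662]
orientation: [-73.4, 90.0, -41.7]
force: [0.7, -0.1, 0.3]
opening: 0.0004
```

```bash
python3 - <<'E'
from h import *
st();print(plan([.4373,-.0185,.047],121.5))
s=snapshot('scene');crop(s,310,130,390,230,6,'m1.png')
E
```

```text
t 22.125 tcp [ 0.4377 -0.0182  0.0662] jawyaw 121.79 xax [ 2.e-04 -2.e-04 -1.e+00] F [ 0.7 -0.1  0.3] M [ 0.01  0.   -0.02] op 0.0004
q [ 23.6   8.5 -40.4   0.  -41.  -81.8]
(array([19.2, -0. , -0.5]), array([0.29, 0.  , 0.02]))
```

View pics/m1.png

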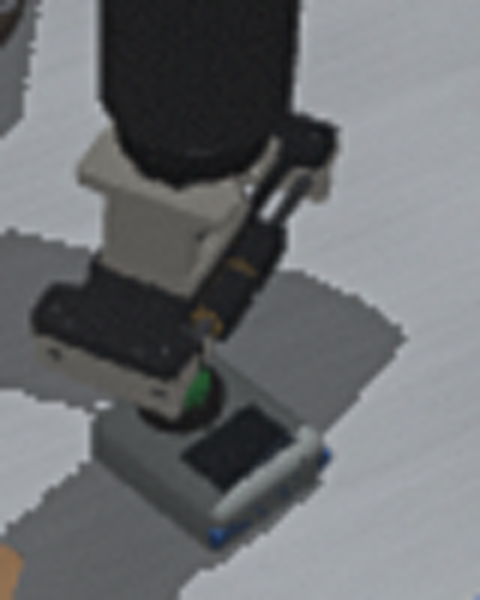

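>>> carry_out:
  series:
    - [[6, 0, 0, 0, 0, 0], [11, 0, 0, 0, 0, 0], [14, 0, 0, 0, 0, 0], [14, 0, 0, 0, 0, 0]]

```text
clock: 22.68
tool_pos: [0.4383, -0.0185, 0.0522]
orientation: [-14.3, 89.9, 17.4]
force: [-1.1, 2.3, 7.7]
opening: -0.0
```

>>> carry_out:
  series:
    - [[2, 0, 0, 0, 0, 0], [4, 0, 0, 0, 0, 0], [4, 0, 0, 0, 0, 0]]

```text
clock: 23.05
tool_pos: [0.4386, -0.0185, 0.0511]
orientation: [-29.6, 89.8, 2.2]
force: [-17.3, 6.5, 55.3]
opening: 0.0004
```

>>> carry_out:
  series:
    - [[1, 0, 0, 0, 0, 0], [2, 0, 0, 0, 0, 0], [2, 0, 0, 0, 0, 0]]

```text
clock: 23.42
tool_pos: [0.4388, -0.0185, 0.0506]
orientation: [-31.6, 89.8, 0.2]
force: [-25.5, 7.5, 78.9]
opening: 0.0007
```

>>> carry_out:
  series:
    - [[-6, 0, 0, 0, 0, 0], [-10, 0, 0, 0, 0, 0], [-12, 0, 0, 0, 0, 0], [-12, 0, 0, 0, 0, 0]]

```text
clock: 23.92
tool_pos: [0.4374, -0.019, 0.0574]
orientation: [-177.5, 90.0, -145.8]
force: [0.8, 1.0, 1.1]
opening: 0.0002
```

```bash
python3 - <<'E'
from h import *
st()
s=snapshot('scene');crop(s,310,160,390,230,8,'m2.png')
E
```

```text
t 23.925 tcp [ 0.4374 -0.019   0.0574] jawyaw 121.69 xax [-2.e-04 -2.e-04 -1.e+00] F [0.8 1.  1.1] M [ 0.2  -0.33  0.01] op 0.0002
q [ 23.5   9.4 -41.    0.  -39.7 -81.8]
```

View pics/m2.png

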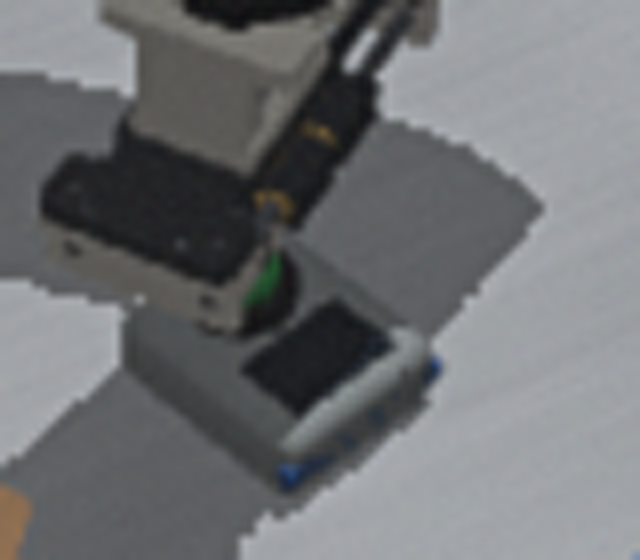

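```bash
python3 - <<'E'
import cv2
s=cv2.imread('pics/scene0.png')[175:225,315:375]
cv2.imwrite('pics/m3.png',cv2.resize(s,None,fx=10,fy=10,interpolation=cv2.INTER_CUBIC))
E
```

```text
(no output)
```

View pics/m3.png

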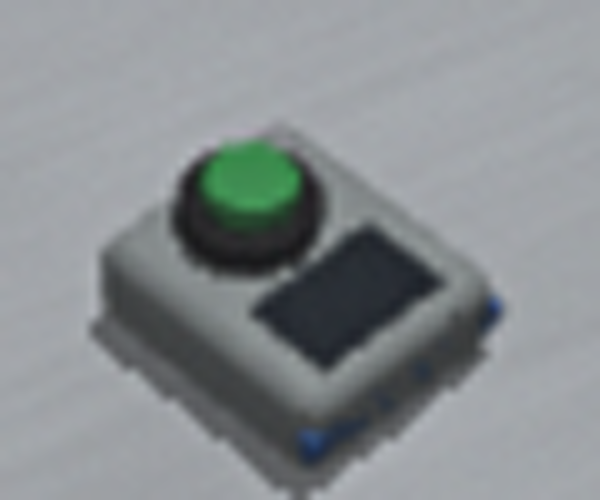

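```bash
python3 - <<'E'
from h import *
s=snapshot('scene');t=snapshot('top')
for b in((340,192.8),(340,192.5),(340,193.2)):
  for a in((293.6,223.9),(293.7,224.2)): print(tri(t,a,s,b)[0].round(4))
# collar centre scene approx: ellipse spans u 175..325, bottom 275 ; button top ellipse u 200..302 v140..215 bottom side ~228
print(proj(s,[.4385,-.0185,.058]),proj(s,[.4385,-.0185,.052]),proj(s,[.4385,-.0185,.046]))
E
```

```text
[ 0.4375 -0.018   0.0549]
[ 0.4367 -0.0179  0.0541]
[ 0.4373 -0.018   0.0562]
[ 0.4366 -0.0179  0.0554]
[ 0.4376 -0.0179  0.0532]
[ 0.4369 -0.0179  0.0523]
[339.93285658 192.42228492] [339.86978898 193.69820276] [339.80711928 194.96607062]
```

>>> carry_out:
  series:
    - [[-6, 0, 0, 0, 0, 0], [-6, 0, 0, 0, 0, 0]]

```text
clock: 24.32
tool_pos: [0.4372, -0.019, 0.0637]
orientation: [162.1, 90.0, -166.3]
force: [0.1, 0.7, -0.2]
opening: 0.0005
```

```bash
python3 - <<'E'
from h import *
for i in range(3):
  snapshot('top'); st()
s=snapshot('scene');crop(s,310,160,390,230,8,'m4.png')
E
```

```text
t 24.375 tcp [ 0.4371 -0.019   0.0636] jawyaw 121.69 xax [-4.e-04 -0.e+00 -1.e+00] F [-0.5 -0.9  0.3] M [ 0.03 -0.01  0.02] op 0.0004
q [ 23.5   8.7 -40.6  -0.  -40.7 -81.8]
t 24.425 tcp [ 0.4371 -0.019   0.0635] jawyaw 121.69 xax [-4.e-04 -1.e-04 -1.e+00] F [ 0.6 -0.5 -0.7] M [ 0.06  0.03 -0.01] op 0.0008
q [ 23.5   8.8 -40.6  -0.  -40.7 -81.8]
t 24.475 tcp [ 0.4371 -0.019   0.0634] jawyaw 121.69 xax [-5.e-04 -1.e-04 -1.e+00] F [-1.  -0.1  0. ] M [ 0.04  0.   -0.01] op 0.0006
q [ 23.5   8.8 -40.6  -0.  -40.6 -81.8]
```

>>> carry_out:
  series:
    - [[5, 0, 0, 0, 0, 0], [5, 0, 0, 0, 0, 0], [5, 0, 0, 0, 0, 0]]

```text
clock: 24.9
tool_pos: [0.4373, -0.0189, 0.0584]
orientation: [166.1, 90.0, -162.2]
force: [0.4, 0.3, 0.8]
opening: 0.0004
```

```bash
python3 - <<'E'
from h import *
for i in range(3):
  snapshot('top'); st()
E
```

```text
t 24.95 tcp [ 0.4373 -0.0189  0.0585] jawyaw 121.7 xax [-4.e-04 -1.e-04 -1.e+00] F [ 0.5 -0.5 -0.1] M [-0.    0.03 -0.  ] op 0.0002
q [ 23.5   9.2 -40.9  -0.  -39.8 -81.8]
t 25.0 tcp [ 0.4373 -0.0189  0.0585] jawyaw 121.7 xax [-3.e-04 -1.e-04 -1.e+00] F [ 0.3 -0.7  0.1] M [0.01 0.02 0.01] op 0.0004
q [ 23.5   9.2 -40.9  -0.  -39.8 -81.8]
t 25.05 tcp [ 0.4373 -0.0189  0.0585] jawyaw 121.69 xax [-2.e-04 -1.e-04 -1.e+00] F [-0.1 -0.6 -0. ] M [0.02 0.01 0.01] op 0.0001
q [ 23.5   9.2 -40.9  -0.  -39.8 -81.8]
```

>>> carry_out:
  series:
    - [[2, 0, 0, 0, 0, 0], [2, 0, 0, 0, 0, 0], [2, 0, 0, 0, 0, 0]]

```text
clock: 25.42
tool_pos: [0.4374, -0.0189, 0.0566]
orientation: [-51.7, 90.0, -20.0]
force: [0.0, -0.2, 2.3]
opening: 0.0006
```

```bash
python3 - <<'E'
from h import *
for i in range(3):
  snapshot('top'); st()
E
```

```text
t 25.475 tcp [ 0.4374 -0.0189  0.0566] jawyaw 121.7 xax [ 0. -0. -1.] F [-0.5 -0.1  2.4] M [-0.05  0.12  0.03] op 0.0005
q [ 23.5   9.4 -41.1   0.  -39.5 -81.8]
t 25.525 tcp [ 0.4374 -0.0189  0.0566] jawyaw 121.7 xax [ 1.e-04 -0.e+00 -1.e+00] F [ 0.8 -0.9  2.5] M [-0.07  0.11  0.  ] op 0.0005
q [ 23.5   9.4 -41.1   0.  -39.5 -81.8]
t 25.575 tcp [ 0.4374 -0.0189  0.0566] jawyaw 121.7 xax [ 1.e-04  0.e+00 -1.e+00] F [-1.   0.2  2. ] M [-0.05  0.13  0.04] op 0.0004
q [ 23.5   9.4 -41.1   0.  -39.5 -81.8]
```

>>> carry_out:
  series:
    - [[2, 0, 0, 0, 0, 0], [2, 0, 0, 0, 0, 0], [2, 0, 0, 0, 0, 0]]

```text
clock: 25.95
tool_pos: [0.4374, -0.0189, 0.0546]
orientation: [-154.0, 90.0, -122.3]
force: [-0.0, -0.1, 3.4]
opening: 0.0004
```

```bash
python3 - <<'E'
from h import *
for i in range(3):
  snapshot('top'); st()
E
```

```text
t 26.0 tcp [ 0.4374 -0.0189  0.0546] jawyaw 121.7 xax [ 0. -0. -1.] F [-1.4 -0.7  3. ] M [-0.07  0.15 -0.01] op 0.0005
q [ 23.5   9.6 -41.2   0.  -39.2 -81.8]
t 26.05 tcp [ 0.4374 -0.0189  0.0546] jawyaw 121.7 xax [ 0. -0. -1.] F [-0.7 -0.7  2.9] M [-0.1   0.11  0.03] op 0.0009
q [ 23.5   9.6 -41.2   0.  -39.2 -81.8]
t 26.1 tcp [ 0.4374 -0.0189  0.0546] jawyaw 121.7 xax [ 1.e-04 -0.e+00 -1.e+00] F [-0.8 -0.4  2.6] M [-0.12  0.15 -0.  ] op 0.0001
q [ 23.5   9.6 -41.2   0.  -39.2 -81.8]
```

>>> carry_out:
  series:
    - [[1, 0, 0, 0, 0, 0], [1, 0, 0, 0, 0, 0], [1, 0, 0, 0, 0, 0]]

```text
clock: 26.48
tool_pos: [0.4375, -0.0189, 0.0536]
orientation: [-18.7, 90.0, 13.0]
force: [-0.6, -1.2, 3.1]
opening: 0.0002
```

>>> carry_out:
  series:
    - [[1, 0, 0, 0, 0, 0], [1, 0, 0, 0, 0, 0], [1, 0, 0, 0, 0, 0]]

```text
clock: 26.85
tool_pos: [0.4375, -0.0189, 0.0526]
orientation: [-56.9, 90.0, -25.2]
force: [-0.9, -0.9, 3.7]
opening: 0.0002
```

```bash
python3 - <<'E'
from h import *
for i in range(3):
  snapshot('top'); st()
E
```

```text
t 26.9 tcp [ 0.4374 -0.0189  0.0526] jawyaw 121.7 xax [ 0. -0. -1.] F [-0.5 -0.7  3.7] M [-0.21  0.12  0.01] op 0.0003
q [ 23.5   9.8 -41.3   0.  -38.9 -81.8]
t 26.95 tcp [ 0.4374 -0.0189  0.0526] jawyaw 121.7 xax [ 0. -0. -1.] F [ 0.5 -1.3  3.5] M [-0.2   0.09 -0.03] op 0.0002
q [ 23.5   9.8 -41.3   0.  -38.9 -81.8]
t 27.0 tcp [ 0.4375 -0.0189  0.0526] jawyaw 121.7 xax [ 1.e-04  0.e+00 -1.e+00] F [-0.6 -1.2  3.3] M [-0.19  0.09 -0.04] op 0.0004
q [ 23.5   9.8 -41.3   0.  -38.9 -81.8]
```

>>> carry_out:
  series:
    - [[1, 0, 0, 0, 0, 0], [1, 0, 0, 0, 0, 0], [1, 0, 0, 0, 0, 0]]

```text
clock: 27.38
tool_pos: [0.4375, -0.0189, 0.0521]
orientation: [-42.4, 90.0, -10.7]
force: [-2.9, -0.1, 12.2]
opening: 0.0005
```

```bash
python3 - <<'E'
from h import *
for i in range(3):
  snapshot('top'); st()
s=snapshot('scene');crop(s,310,160,390,230,8,'m5.png')
E
```

```text
t 27.425 tcp [ 0.4375 -0.0189  0.0521] jawyaw 121.71 xax [ 3.e-04 -0.e+00 -1.e+00] F [-3.  -0.7 12.9] M [ 0.    1.23 -0.03] op 0.0004
q [ 23.5   9.9 -41.3   0.  -38.8 -81.8]
t 27.475 tcp [ 0.4375 -0.0189  0.0521] jawyaw 121.71 xax [ 3.e-04 -1.e-04 -1.e+00] F [-2.7  0.9 12.6] M [ 0.04  1.26 -0.04] op 0.0003
q [ 23.5   9.9 -41.3   0.  -38.8 -81.8]
t 27.525 tcp [ 0.4375 -0.0189  0.0521] jawyaw 121.71 xax [ 3.e-04 -1.e-04 -1.e+00] F [-2.2  0.1 11.7] M [0.08 1.29 0.01] op 0.0001
q [ 23.5   9.9 -41.3   0.  -38.8 -81.8]
```

View pics/m5.png

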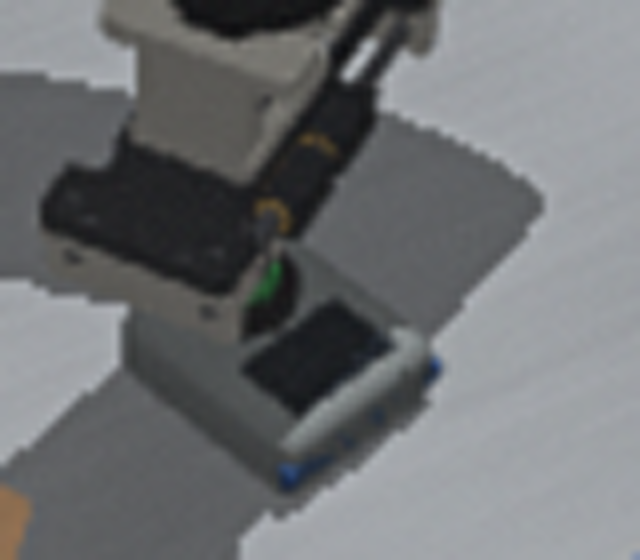

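>>> carry_out:
  series:
    - [[-20, 0, 0, 0, 0, 0], [-50, 0, 0, 0, 0, 0], [-50, -25, 0, 0, 0, 0], [-50, -54, 0, 0, 0, 0], [-50, -54, 0, 0, 0, 0], [-50, -54, 0, 0, 0, 0], [-50, -54, 0, 0, 0, 0], [-50, -54, 0, 0, 0, 0]]
  hand: -1

```text
clock: 28.58
tool_pos: [0.4656, -0.0644, 0.1016]
orientation: [63.8, 90.0, 95.5]
force: [0.7, 0.0, -0.3]
opening: 0.0751
```

```bash
python3 - <<'E'
from h import *
st(); a=np.radians(121.7);y=np.array([np.cos(a),np.sin(a),0]);B=np.array([.4373,-.0183,0])
print(plan(B-.0545*y+[0,0,.065],121.7))
s=snapshot('scene');crop(s,300,120,400,230,6,'m6.png')
t=snapshot('top');crop(t,230,150,350,260,6,'m7.png')
E
```

```text
t 28.575 tcp [ 0.4656 -0.0644  0.1016] jawyaw 121.74 xax [-0.e+00  1.e-04 -1.e+00] F [ 0.7  0.  -0.3] M [ 0.05 -0.01 -0.  ] op 0.0751
q [ 16.2   8.4 -34.2  -0.  -47.3 -74.5]
(array([36.6, -0.4,  0.2]), array([ 0.04,  0.  , -0.  ]))
```

View pics/m6.png

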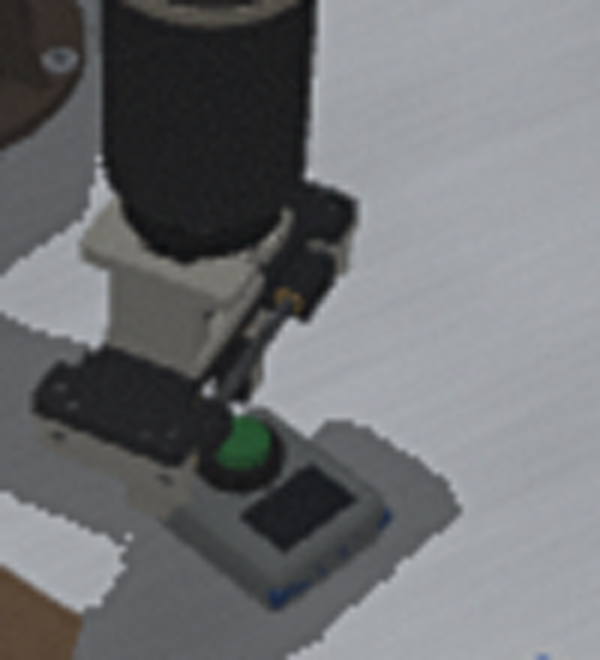

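View pics/m7.png

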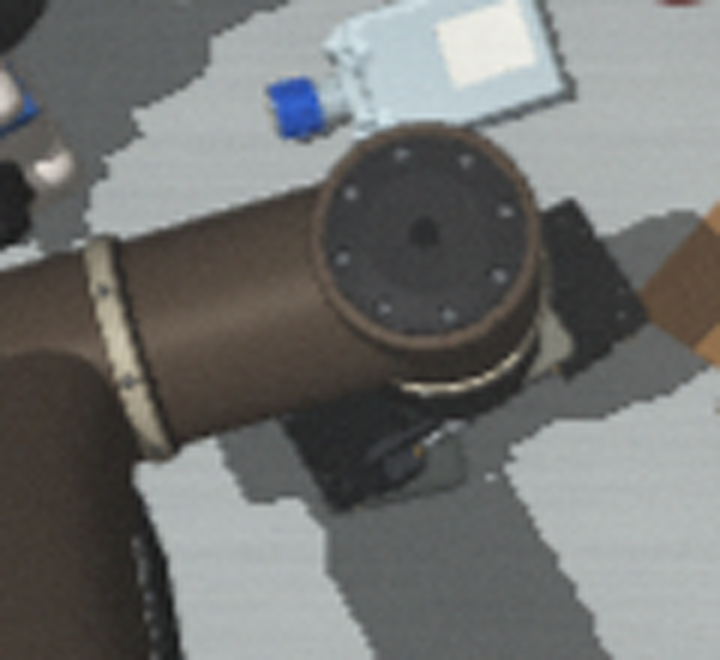

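>>> carry_out:
  series:
    - [[15, 0, 0, 0, 0, 0], [30, 0, 0, 0, 0, 0], [40, 0, 0, 0, 0, 0], [44, 0, 0, 0, 0, 0], [47, 0, 0, 0, 0, 0], [49, 0, 0, 0, 0, 0], [49, 0, 0, 0, 0, 0]]

```text
clock: 29.55
tool_pos: [0.4655, -0.0649, 0.0527]
orientation: [154.0, 90.0, -174.3]
force: [-2.7, 0.9, 3.2]
opening: 0.0875
```

```bash
python3 - <<'E'
from h import *
for i in range(2):
  snapshot('top'); st()
s=snapshot('scene');crop(s,300,120,400,230,6,'m8.png')
E
```

```text
t 29.6 tcp [ 0.4655 -0.0649  0.0527] jawyaw 121.7 xax [-3.e-04 -0.e+00 -1.e+00] F [-3.4  0.9  3.1] M [0.41 1.22 0.1 ] op 0.0876
q [ 16.1  12.6 -37.4  -0.  -40.  -74.4]
t 29.65 tcp [ 0.4656 -0.0649  0.0527] jawyaw 121.7 xax [-1.e-04  0.e+00 -1.e+00] F [-1.7  0.   3.9] M [0.29 1.16 0.15] op 0.0876
q [ 16.1  12.6 -37.4  -0.  -40.  -74.4]
```

View pics/m8.png

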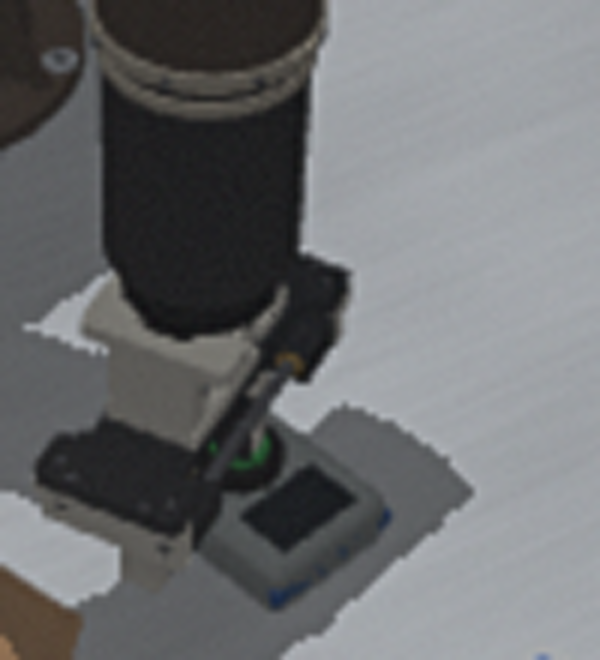

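>>> carry_out:
  series:
    - [[1, 0, 0, 0, 0, 0], [1, 0, 0, 0, 0, 0]]

```text
clock: 29.95
tool_pos: [0.4659, -0.0649, 0.0521]
orientation: [-47.8, 90.0, -16.1]
force: [-5.0, 1.1, 10.0]
opening: 0.0874
```

>>> carry_out:
  series:
    - [[1, 0, 0, 0, 0, 0], [1, 0, 0, 0, 0, 0]]

```text
clock: 30.2
tool_pos: [0.466, -0.0649, 0.0518]
orientation: [-54.3, 90.0, -22.6]
force: [-7.8, 0.7, 19.0]
opening: 0.0878
```

>>> carry_out:
  series:
    - [[-20, 0, 0, 0, 0, 0], [-70, 0, 0, 0, 0, 0], [-120, 0, 0, 0, 0, 0], [-170, -30, -30, 0, 0, 0], [-170, -80, -80, 0, 0, 0], [-170, -130, -120, 0, 0, 0], [-170, -130, -120, 0, 0, 0], [-170, -130, -120, 0, 0, 0]]

```text
clock: 31.2
tool_pos: [0.4321, -0.2392, 0.2204]
orientation: [-28.2, 90.0, 3.4]
force: [-0.3, 0.7, -0.1]
opening: 0.0876
```

```bash
python3 - <<'E'
from h import *
st()
s=snapshot('scene');t=snapshot('top');cv2.imwrite('pics/z1.png',s['color'][:,:,::-1]);cv2.imwrite('pics/z2.png',t['color'][:,:,::-1]);crop(t,120,130,220,220,8,'z3.png')
E
```

```text
t 31.2 tcp [ 0.4321 -0.2392  0.2204] jawyaw 121.56 xax [ 4.e-04  0.e+00 -1.e+00] F [-0.3  0.7 -0.1] M [0.04 0.05 0.01] op 0.0876
q [ -6.1   3.5 -22.1  -0.  -64.3 -52.3]
```

View pics/z1.png

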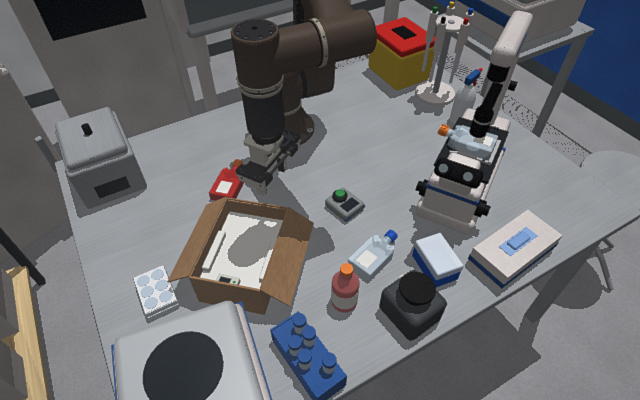

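View pics/z2.png

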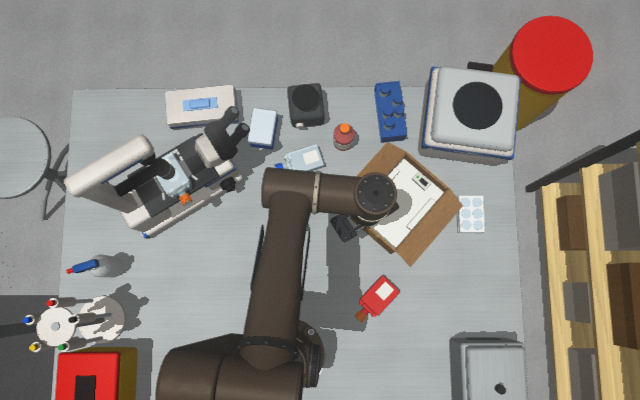

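View pics/z3.png

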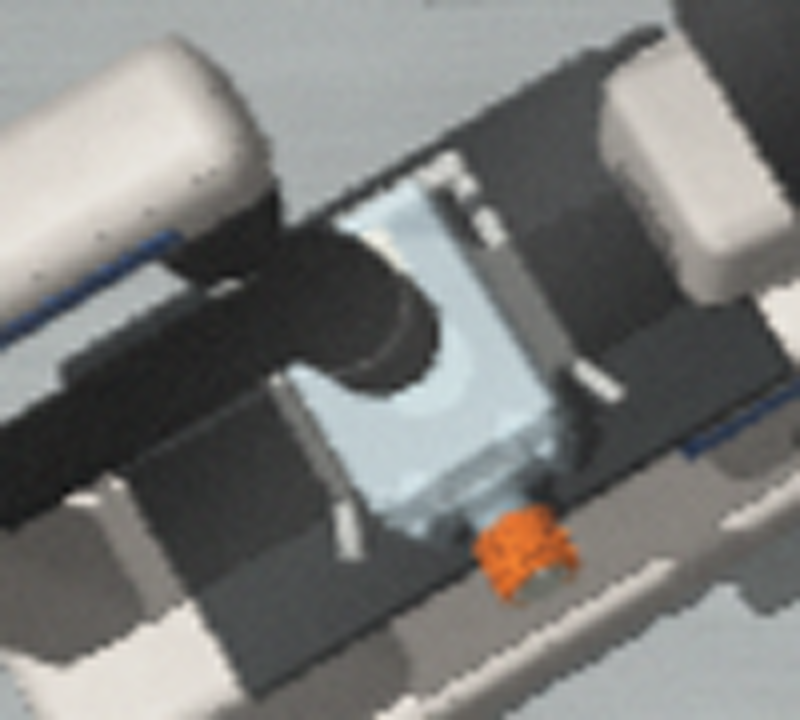

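```bash
python3 -c "
from plant import *
print(close_job())"
```

```text
the job is handed in; nothing more can be done
None
```

The job is done and handed in at about 31 s of the 67 s allowed; `close_job` reported no verdict.

- **Carton:** Both flaps are folded outside and hanging. Their outer edges measure about 57 mm below the hinges, which puts the flaps at roughly 3.8 rad.
- **Flask:** I lifted the orange-capped flask by its cap, and it stayed about level. I slid it in under the condenser between the rails until it stalled against the stop with about 17 N of push, then let go. Final pictures from both cameras show it flat between the rails. The closed end measures x ≈ 59 mm against the stop face at 58 mm. In the pictures it never came near the condenser.
- **Lamp button:** I pressed it three times, since I could not tell whether the shut fingers were catching the collar.
    - The first press, with shut fingers, reached 79 N at the wrist, more than I intended but under the 120 N limit.
    - The second was a slow check with the same shut fingers.
    - The last used a single fingertip that landed wholly on the green button. It hit the same hard stop after about 6 mm of travel, well over the 4 N needed.

The two cameras disagreed by 2 to 4 mm on the microscope's position. The measured contacts and the final pictures resolved that. The pictures show nothing else moved, and the robot ended clear of everything.

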